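Pack the sample tins by weight and scan the label

ROBOT

A 6-joint arm with a two-finger parallel gripper is mounted at the origin on the work surface. World frame = base frame: x ahead of the robot, y to its left, z up, the work surface at z = 0. Lengths are in m, angles in degrees, forces in N, time in s.
With the tool pointing down it reaches from about 0.25 to 0.725 m from the base axis. Payload 9.7 kg.
Tool frame: the origin (TCP) lies between the finger pads; the fingertips stand 11 mm ahead of it and the grasp point (between the pads) lies 8 mm behind it; z points along the fingers, y is the line along which they close (so a half turn about z gives the same grasp; the last joint's range is limited). The gripper opens to 85 mm and grips with 20 to 120 N. Pads are 22 mm wide; open, the fingers measure 114 mm over their backs; the gripper's body (76 mm by 85 mm) begins 54 mm behind the grasp point. The pads swing forward as they close: fully open they stand 13 mm farther back than shut.
Start: joints at [-69.099, 4.979, 10.078, 95.1, 0, 90], TCP at [0.196, -0.514, 0.242] pointing down, gripper open.
Joint ranges: [-179.16, 179.16], [-48.56, 103.87], [-65.8, 70.77], [-126.05, 130.52], [-82.76, 87.17], [-180, 180]. Speed limits (degrees/s): [127.2, 127.2, 147.25, 180, 180, 180].

INTERFACE

Orientations are given as [roll, pitch, yaw] about the fixed x, y, z axes, in that order (R = Rz(yaw) Ry(pitch) Rx(roll)).
In Python, from workcell import monitor, cams, ticket gives the robot as it stands.
- The arm moves only by the tool carry_out, never from a script. Its argument "plan" is a list of rows, each an object with "travel": the shift along the world's x, y, z as a fraction of full scale, a list of three; "angular": the turn, a rotation vector about the world's x, y, z as a fraction of full scale, a list of three; "grip": the gripper's target within -1 to 1 (fully open at 1, half-way at 0, shut at -1). In form: [{"travel": [x, y, z], "angular": [ax, ay, az], "grip": grip}, ...]. A call has 1 to 8 rows; each row is the pose to reach, as a shift and turn from the pose commanded when the call began; what a row does not reach only later rows make up. Full scale, the value 1, is 300 mm for a shift and 0.5 rad for a turn. A row lasts 1/12 s, in which the tool goes at most 41.7 mm and 7.16 degrees, less where a joint would pass 70% of its speed; a pose out of reach is approached as far as the arm can. A call with a number of a shift or a turn outside -1 to 1 is refused whole. A call with a gripper value outside its range is refused whole. The fingers move at their own pace and stop on an object; "grip_force" is the grip in N (left out, the last holds). Time passes only in rows, so rows that repeat a pose let the fingers close. It gives the time, the measured TCP pose, the force, the opening and the grip force at its end, in the units of the state.
- monitor.get_obs(): the state, without advancing time (a new reading comes with each control period).
- cams.camera(name): name is "scene" or "top" or "wrist"; returns a dict with "frame" (480x640x3 uint8, red, green, blue), "mtx" (3x3 intrinsics, pixels), "dist" ([k1, k2, p1, p2, k3] as OpenCV has them; the pictures are not rectified), "view" (4x4, takes a point from world to camera coordinates); the wrist camera has in their place "T_tool_cam" (4x4, takes a point from camera to tool coordinates, whose origin is the TCP and whose axes are the flange's). Camera axes: x right, y up, looking along -z (the intrinsics and any distortion apply to the point x, -y, -z); pixel columns grow to the right and rows downward; lengths in m; the calibration is good to about 2 mm. A picture is of the moment at which its call begins: read the wrist's pose just before it. There is no depth.
- ticket.job_done(): hands the job in; it is judged then, once.
The state is a dict: "time": time; "q": joint angles; "qd": joint speeds; "joint_efforts": joint torques, N m; "ee_pos": TCP position; "tcp_rot": TCP orientation; "wrist_force": force on the tool from outside, world axes, zero at the start; "torque": the same for the moment, N m; "opening": finger opening in m; "grasp_force": force on a finger pad.
Only numpy, scipy, OpenCV 4.12 (cv2) and the standard library are available. Lean on these libraries where they do the work, as an engineer would, in place of code of your own. Each camera call takes 0.05 s, during which the arm holds its last target. There are 200 camera calls.

TASK

The sealed sample tins on the bench look alike but weigh differently: heft them and pile them all upright in one straight stack in the middle of the shipping tray, the heaviest at the bottom, the lightest on top, and none on one that is clearly lighter. Once the pile stands, pick up the hand scanner, aim its window at the middle of the label on the easel from about 8 cm and fairly square to the card, hold it still there for two seconds, then lay it flat on the middle of its rubber mat again. Leave everything else where it stands.

Things in the scene. Friction and masses are not known exactly. Their poses are not given: they have to be found in the camera images.
- tin_a: sealed round sample tin, metal with a paper band, 60 mm diameter, 46 mm tall, standing upright; origin at the centre of its underside, z up. All the tins look the same but their contents differ: light tins weigh about 80 g, middling ones about 200 g, heavy ones about 600 g (each up to 6 % either way). Only 3 or 4 of the six listed tins are there at a time. Tins of one class count as equal and may go in either order
- tin_b: sealed round sample tin, metal with a paper band, 60 mm diameter, 46 mm tall, standing upright; origin at the centre of its underside, z up. All the tins look the same but their contents differ: light tins weigh about 80 g, middling ones about 200 g, heavy ones about 600 g (each up to 6 % either way). Only 3 or 4 of the six listed tins are there at a time. Tins of one class count as equal and may go in either order
- tin_c: sealed round sample tin, metal with a paper band, 60 mm diameter, 46 mm tall, standing upright; origin at the centre of its underside, z up. All the tins look the same but their contents differ: light tins weigh about 80 g, middling ones about 200 g, heavy ones about 600 g (each up to 6 % either way). Only 3 or 4 of the six listed tins are there at a time. Tins of one class count as equal and may go in either order
- tin_d: sealed round sample tin, metal with a paper band, 60 mm diameter, 46 mm tall, standing upright; origin at the centre of its underside, z up. All the tins look the same but their contents differ: light tins weigh about 80 g, middling ones about 200 g, heavy ones about 600 g (each up to 6 % either way). Only 3 or 4 of the six listed tins are there at a time. Tins of one class count as equal and may go in either order
- tin_e: sealed round sample tin, metal with a paper band, 60 mm diameter, 46 mm tall, standing upright; origin at the centre of its underside, z up. All the tins look the same but their contents differ: light tins weigh about 80 g, middling ones about 200 g, heavy ones about 600 g (each up to 6 % either way). Only 3 or 4 of the six listed tins are there at a time. Tins of one class count as equal and may go in either order
- tin_f: sealed round sample tin, metal with a paper band, 60 mm diameter, 46 mm tall, standing upright; origin at the centre of its underside, z up. All the tins look the same but their contents differ: light tins weigh about 80 g, middling ones about 200 g, heavy ones about 600 g (each up to 6 % either way). Only 3 or 4 of the six listed tins are there at a time. Tins of one class count as equal and may go in either order
- tray: fixed plywood shipping tray, 150 x 150 mm outside, 6 mm wall, rim 20 mm above the table; origin at the centre of its underside; inner floor 6 mm above the table
- tray_in (a point): centre of the tray's inner floor, where the pile stands
- label: flat paper label, 64 mm x 88 mm, 3 mm thick, with black bars, fixed to a wooden easel about 135 mm tall with a base 70 x 100 mm; it leans back 26 degrees from upright. Origin at the centre of its printed face; z points straight out of the printed face (sideways to the right of the table and a bit up), x runs up the card, y along its width
- label_mid (a point): centre of the printed face of the label, about 89 mm above the table
- scanner: loose hand scanner, 140 mm long, 150 g; straight grey grip 30 mm wide and 34 mm tall from x = -70 to +30 mm, then a black head 44 mm wide and 38 mm tall from x = +30 to +70 mm with the window at its end. Origin on its underside 70 mm behind the window, below the middle of its length; x points to the window, z up. The beam leaves the middle of the window straight along x, 20 mm above the underside. Lies on the mat at the start with its x axis along the mat's x
- window (a point): centre of the scanner's window, at (70, 0, 20) mm in the scanner's frame
- mat: fixed black rubber mat, 190 x 90 x 3 mm, the scanner's resting place; origin at the centre of its underside, on the table; x along its length
- glue: bystander, loose, to be left alone: white glue bottle with a long nozzle, 38 dia x 115 tall (mm)
- tub: bystander, loose, to be left alone: open white plastic tub, 90 dia x 85 tall (mm)
- brush: bystander, loose, to be left alone: brush lying flat, origin near its middle (mm)
- bone: bystander, loose, to be left alone: plaster-capped piece of fossil bone lying flat, about 165 x 50 x 42 tall (mm)
- carton: bystander, loose, to be left alone: open cardboard box 100 x 120 x 70 tall (mm)
- block: bystander, loose, to be left alone: wooden block 70 x 45 x 30 tall (mm)
- jar: bystander, loose, to be left alone: sealed jar 60 dia x 80 tall (mm)
Not all that is in view belongs to the job. Leave any red look-alike of the tin_e alone. Of the things that look like the tray, the larger one is meant.

How it is judged:
By the outcome, as a careful person would: the job done as asked, in the order asked, and still so for the second after the job is handed in, with the robot touching nothing.
Of tin_c, tin_e only 1 to 1 are there at a start; the rules pass over those that are not, and their reading is None.
Of tin_a, tin_b, tin_d, tin_f only 2 to 3 are there at a start; the rules pass over those that are not, and their reading is None.
At some moment in a run one of scanner may be knocked a few centimetres aside while the robot is not near it.
Once in a run the grip may slacken for a moment while it holds something.
It also fails if it takes over 210 s, if anything falls off the work surface, if the arm or the gripper's body presses on something with over 40 N, if the wrist force passes 120 N, or if a joint passes its speed limit or range.

## Working session

There is one attempt and no reset: what is moved stays moved. The work goes in short steps, Python scripts to look and compute and a tool call to move; the robot and the scene stay as the last step left them, time stands still between calls to the robot, and variables do not carry over. Pictures are saved under pics/ and viewed, at most 14 in all, crops included, and the job is handed in when it is done.

Besides the shell and the picture viewer there is one more tool, called after "Request:" as name([rows], argument=value, ...), one row to a line, values as JSON. carry_out: Moves the arm, as the interface text tells. Its arguments: {"type":"object","properties":{"plan":{"type":"array","items":{"type":"object","properties":{"travel":{"type":"array","items":{"type":"number"}},"angular":{"type":"array","items":{"type":"number"}},"grip":{"type":"number"}}}},"grip_force":{"type":"number"}},"required":["plan"]}

```bash
ls; mkdir -p pics
python3 - <<'E'
from workcell import monitor, cams
import cv2,numpy as np,pickle
o=monitor.get_obs(); print(o)
d={}
for n in("scene","top"):
    c=cams.camera(n); d[n]=c; cv2.imwrite(f"pics/{n}0.png",c["frame"][:,:,::-1]); print(n,c["mtx"],c["dist"],c["view"])
c=cams.camera("wrist"); print(c["T_tool_cam"],c["mtx"],c["dist"])
pickle.dump(d,open("cal.pkl","wb"))
E
```

```text
pics
{'time': 0.0, 'q': array([-6.90995050e+01,  5.01077639e+00,  1.00357148e+01,  9.51005208e+01,
       -2.10104314e-03,  9.00005778e+01]), 'qd': array([-0.0290153 , -0.05945681, -0.09707712,  0.03456945,  0.04063602,
        0.0316185 ]), 'joint_efforts': array([-8.20456426e-04, -5.20386279e+01,  4.64807868e+01,  1.61618058e-02,
       -8.87599822e-05,  2.29005610e-05]), 'ee_pos': array([ 0.1961243 , -0.51361363,  0.24159747]), 'tcp_rot': array([-1.79924418e+02,  2.10180351e-03,  2.08999200e+01]), 'wrist_force': array([ 0.45351264, -0.53836363,  0.11266594]), 'torque': array([-0.01593392,  0.0338939 ,  0.06669329]), 'grasp_force': 0.0, 'opening': 0.0855745835166824}
scene [[610.43829812   0.         316.53723681]
 [  0.         610.43829812 238.10500581]
 [  0.           0.           1.        ]] [-0.18295095  0.          0.          0.          0.        ] [[-4.87598669e-01  8.73067640e-01  6.58169500e-04  2.42681643e-01]
 [-6.15776784e-01 -3.44438778e-01  7.08647219e-01  2.69883096e-01]
 [ 6.18923654e-01  3.45130155e-01  7.05562674e-01 -1.68824083e+00]
 [ 0.00000000e+00  0.00000
[... 197 characters left out ...]
  0.          0.          0.        ] [[ 0.01743558 -0.9998426  -0.00328405  0.02014985]
 [ 0.99775178  0.01718636  0.06477665 -0.52257754]
 [-0.06471002 -0.00440609  0.99789438 -1.49067852]
 [ 0.          0.          0.          1.        ]]
[[ 3.06478893e-05  9.62191636e-01  2.72373375e-01  6.98514394e-02]
 [ 9.99999999e-01 -3.42587770e-05  8.50163625e-06  4.76801353e-04]
 [ 1.75113820e-05  2.72373375e-01 -9.62191636e-01 -1.32333610e-01]
 [ 0.00000000e+00  0.00000000e+00  0.00000000e+00  1.00000000e+00]] [[359.96308309   0.         317.68620285]
 [  0.         359.96308309 239.10236305]
 [  0.           0.           1.        ]] [-0.03457438  0.          0.          0.          0.        ]
```

View pics/scene0.png

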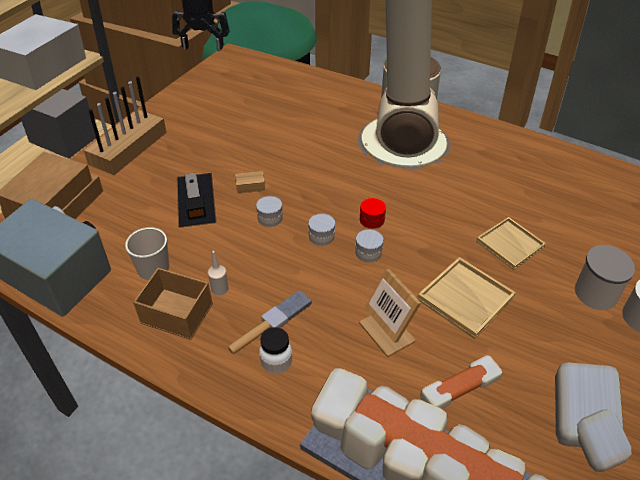

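View pics/top0.png

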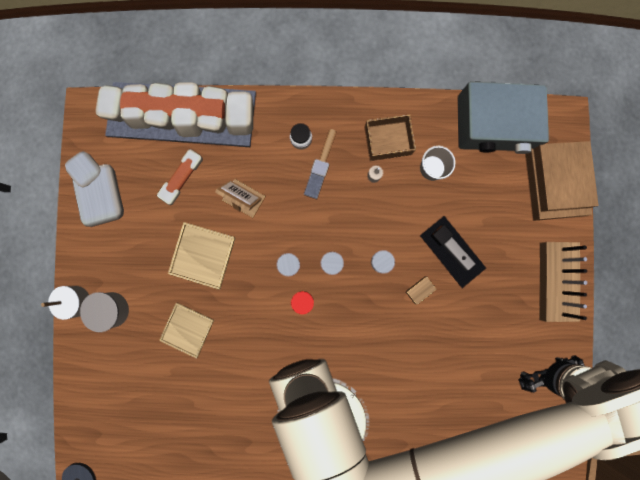

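The scene view shows three silver tins at (269,210), (321,228) and (369,245). In the top view they are at (384,262), (332,263) and (288,265). The red look-alike is at (302,303) in the top view, and I'll leave it alone. There are two tray-like things in the top view, at (202,255) and (186,330). The first is larger, so it's the one meant. The easel is at (240,195) and the scanner on its mat at (453,251). Next I'll view enlarged crops of both views.

```bash
cat > h.py <<'E'
import numpy as np,cv2,pickle
from scipy.spatial.transform import Rotation as R
d=pickle.load(open("cal.pkl","rb"))
F=np.diag([1.,-1,-1])
def ray(n,px,cam=None):
    c=cam or d[n]
    p=cv2.undistortPoints(np.array([[px]],float),c["mtx"],np.array(c["dist"]))[0,0]
    v=F@np.array([p[0],p[1],1]); V=c["view"]; r=V[:3,:3]
    return -r.T@V[:3,3], r.T@v/np.linalg.norm(v)
def onz(n,px,z,cam=None):
    o,v=ray(n,px,cam); return o+v*(z-o[2])/v[2]
def tri(*rays):
    A=sum(np.eye(3)-np.outer(v,v) for o,v in rays); b=sum((np.eye(3)-np.outer(v,v))@o for o,v in rays)
    p=np.linalg.solve(A,b); return p,[np.linalg.norm(np.cross(p-o,v))*1e3 for o,v in rays]
def proj(n,P,cam=None):
    c=cam or d[n]; P=np.atleast_2d(P); q=(F@(c["view"][:3,:3]@P.T+c["view"][:3,3:])).T
    return cv2.projectPoints(np.ascontiguousarray(q),np.zeros(3),np.zeros(3),c["mtx"],np.array(c["dist"]))[0][:,0]
def wrist():
    from workcell import monitor,cams
    o=monitor.get_obs(); c=cams.camera("wrist")
    T=np.eye(4);T[:3,:3]=R.from_euler("xyz",o["tcp_rot"],degrees=True).as_matrix();T[:3,3]=o["ee_pos"]
    c["view"]=np.linalg.inv(T@c["T_tool_cam"]); return c,o
def crop(f,x0,y0,x1,y1,s,out):
    im=cv2.resize(f[y0:y1,x0:x1],None,fx=s,fy=s,interpolation=cv2.INTER_CUBIC)[:,:,::-1].copy()
    for x in range((x0+9)//10*10,x1,10):
        cv2.line(im,(int((x-x0)*s),0),(int((x-x0)*s),8),(0,255,0) if x%50 else (0,0,255),1 if x%50 else 3)
    for y in range((y0+9)//10*10,y1,10):
        cv2.line(im,(0,int((y-y0)*s)),(8,int((y-y0)*s)),(0,255,0) if y%50 else (0,0,255),1 if y%50 else 3)
    return im if out is None else cv2.imwrite(out,im)
E
python3 - <<'E'
from h import *
crop(d["top"]["frame"],160,170,500,310,2.35,"pics/t1.png")
crop(d["scene"]["frame"],160,160,530,370,2.16,"pics/s1.png")
E
```

```text
(no output)
```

View pics/t1.png

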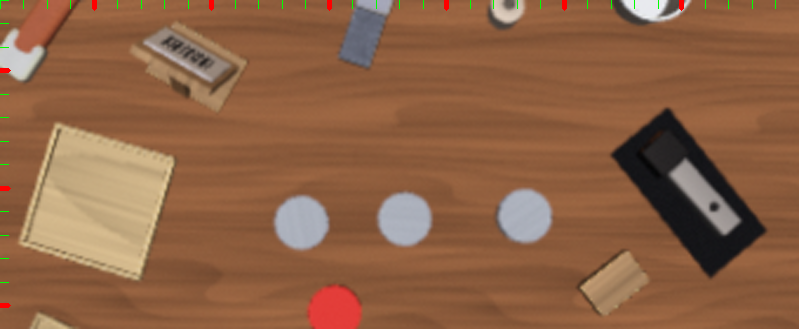

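View pics/s1.png

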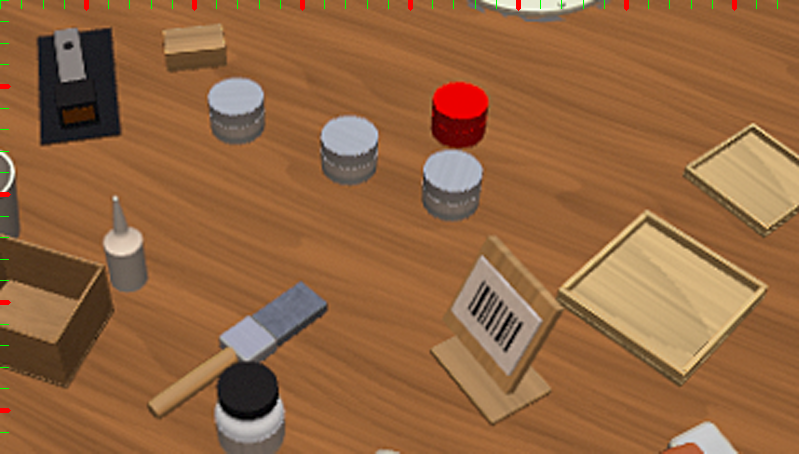

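```bash
cat > m1.py <<'E'
from h import *
from scipy.optimize import least_squares
T=lambda p:(p[0]/2.35+160,p[1]/2.35+170)
S=lambda p:(p[0]/2.16+160,p[1]/2.16+160)
np.set_printoptions(precision=4,suppress=True)
for t,s in [((301,222),(452,171)),((405,219),(350,135)),((525,216),(236,97)),((335,311),(460,102))]:
    p,e=tri(ray("top",T(t)),ray("scene",S(s))); print("tin",p,e,onz("top",T(t),.046))
tr=[(57,123),(175,157),(141,279),(20,242)]; sc=[(767,290),(648,212),(560,290),(683,374)]
P=[]
for t,s in zip(tr,[(683,374),(767,290),(648,212),(560,290)]):
    p,e=tri(ray("top",T(t)),ray("scene",S(s))); P.append(onz("top",T(t),.02)); print("tray",p,e,P[-1])
P=np.array(P); print(P.mean(0),np.linalg.norm(np.roll(P,1,0)-P,axis=1))
M=np.array([onz("top",T(t),.003) for t in [(667,108),(765,230),(711,277),(611,154)]])
print("mat",M.mean(0),np.linalg.norm(np.roll(M,1,0)-M,axis=1)); a=(M[0]+M[3]-M[1]-M[2]); print(np.degrees(np.arctan2(a[1],a[0])))
Ms=np.array([onz("scene",S(t),.003) for t in [(120,134),(41,143),(38,37),(111,29)]]); print("mat scene",Ms.mean(0))
A,B=[onz("top",T(t),.037) for t in [(682,165),(731.5,228)]]; a=A-B
print("scanner grip top ends",A,B,np.linalg.norm(a),np.degrees(np.arctan2(a[1],a[0])), B+a/np.linalg.norm(a)*.07)
A,B=[onz("scene",S(t),.037) for t in [(71,81),(67,30)]]; a=A-B
print("scene:",A,B,np.linalg.norm(a),np.degrees(np.arctan2(a[1],a[0])), B+a/np.linalg.norm(a)*.07)
obs=np.array([S(p) for p in [(484,257),(542,319),(500,376),(445,318)]])
def lab(v):
    x,y,th,z=v; n=np.array([np.cos(th)*np.cos(np.radians(26)),np.sin(th)*np.cos(np.radians(26)),np.sin(np.radians(26))])
    u=np.array([-np.cos(th)*np.sin(np.radians(26)),-np.sin(th)*np.sin(np.radians(26)),np.cos(np.radians(26))]); w=np.cross(n,u)
    return np.array([x,y,z]),n,u,w
def cor(v,W,H):
    c,n,u,w=lab(v); return np.array([c+u*H/2-w*W/2,c+u*H/2+w*W/2,c-u*H/2+w*W/2,c-u*H/2-w*W/2])
for W,H in((.064,.088),(.088,.064)):
  for th in (-90,-60,-30):
    r=least_squares(lambda v:np.r_[(proj("scene",cor(v,W,H))[[0,1,2,3]]-obs).ravel(),(v[3]-.089)*500],[.5,.15,np.radians(th),.089])
    print(W,r.cost,r.x[:2],np.degrees(r.x[2]),r.x[3],proj("scene",cor(r.x,W,H)).ravel(), (proj("top",cor(r.x,W,H))-[160,170])*2.35)
E
python3 m1.py
```

```text
tin [0.4373 0.1002 0.0445] [np.float64(0.09412020475686139), np.float64(0.09412020475680354)] [0.4372 0.1002 0.046 ]
tin [ 0.4424 -0.0176  0.0452] [np.float64(0.8286613588163182), np.float64(0.8286613588163484)] [ 0.4427 -0.0183  0.046 ]
tin [ 0.4482 -0.1554  0.0434] [np.float64(0.3166998856344851), np.float64(0.316699885634519)] [ 0.4483 -0.1554  0.046 ]
tin [0.3362 0.0604 0.0429] [np.float64(0.8218236217030019), np.float64(0.8218236217029617)] [0.3367 0.0596 0.046 ]
tray [0.548  0.3932 0.0179] [np.float64(0.833874657274893), np.float64(0.8338746572748846)] [0.5481 0.3919 0.02  ]
tray [0.4907 0.3409 0.0721] [np.float64(98.8029220962866), np.float64(98.80292209628666)] [0.5104 0.2505 0.02  ]
tray [0.3663 0.2905 0.0154] [np.float64(2.9129066073301964), np.float64(2.9129066073301284)] [0.3675 0.2869 0.02  ]
tray [0.4572 0.3366 0.039 ] [np.float64(100.14160008457904), np.float64(100.14160008457907)] [0.4072 0.432  0.02  ]
[0.4583 0.3403 0.02  ] [0.1464 0.1463 0.1475 0.1504]
mat [ 0.48   -0.3561  0.003 ] [0.0875 0.1869 0.0865 0.1883]
39.991813089625374
mat scene [ 0.4802 -0.355   0.003 ]
[... 993 characters left out ...]
58883177 [0.6248 0.2278] -204.16880198912773 0.08813766560833367 [368.7852 286.1602 399.6422 315.3762 407.4687 326.8557 377.742  298.5585] [[226.6931  53.4683]
 [155.19    20.1236]
 [152.7488  50.3556]
 [221.5815  82.6126]]
0.088 496.0700558664779 [0.6248 0.2278] -204.1688973220292 0.08813766739008297 [368.7852 286.1602 399.6421 315.3762 407.4687 326.8558 377.742  298.5585] [[226.6931  53.4683]
 [155.1901  20.1235]
 [152.7488  50.3556]
 [221.5814  82.6127]]
0.088 496.0700558663752 [0.6248 0.2278] -204.16889781765926 0.08813766689942232 [368.7852 286.1602 399.6421 315.3762 407.4687 326.8558 377.742  298.5585] [[226.6931  53.4684]
 [155.1901  20.1235]
 [152.7488  50.3556]
 [221.5814  82.6127]]
```

```bash
sed -i 's/w=np.cross(n,u)/w=-np.cross(n,u)/' m1.py; python3 m1.py | tail -24
```

```text
0.064 61.26907901445594 [0.6272 0.2281] -28.59039937892721 0.08891921675633303 [387.6678 278.8631 408.4042 300.8633 387.9661 335.4223 368.5844 313.2182] [[200.0055  74.0936]
 [149.7062  45.5337]
 [178.0175  26.6158]
 [225.7272  53.5734]]
0.064 61.26907900592938 [0.6272 0.2281] -28.59016012504222 0.08891920866296742 [387.6677 278.8631 408.4043 300.8633 387.9662 335.4223 368.5844 313.2183] [[200.0057  74.0936]
 [149.7062  45.5339]
 [178.0174  26.6159]
 [225.7272  53.5733]]
0.064 61.26907900644893 [0.6272 0.2281] -28.590258257285125 0.08891921190489767 [387.6678 278.8631 408.4042 300.8633 387.9662 335.4223 368.5844 313.2182] [[200.0056  74.0936]
 [149.7062  45.5338]
 [178.0175  26.6159]
 [225.7272  53.5733]]
0.088 16.944379203210023 [0.6264 0.2275] -29.14972305258154 0.0890330375367955 [381.4347 279.2431 409.3099 309.7053 394.1758 334.7606 367.6559 304.0998] [[213.2346  77.5276]
 [144.9663  37.8919]
 [166.0813  24.4557]
 [231.7783  62.4634]]
0.088 16.944379203223473 [0.6264 0.2275] -29.149715109231646 0.0890330371468522 [381.4347 279.2431 409.3099 309.7053 394.1758 334.7606 367.6559 304.0998] [[213.2346  77.5276]
 [144.9663  37.8919]
 [166.0813  24.4557]
 [231.7783  62.4634]]
0.088 16.94437920322286 [0.6264 0.2275] -29.14971540951508 0.08903303714151099 [381.4347 279.2431 409.3099 309.7053 394.1758 334.7606 367.6559 304.0998] [[213.2346  77.5276]
 [144.9663  37.8919]
 [166.0813  24.4557]
 [231.7783  62.4634]]
```

Request:
carry_out([
  {"travel":[0.84,0.99,0],"angular":[0,0,0],"grip":1},
  {"travel":[0.84,0.99,0],"angular":[0,0,0],"grip":1},
  {"travel":[0.84,0.99,0],"angular":[0,0,0],"grip":1},
  {"travel":[0.84,0.99,0],"angular":[0,0,0],"grip":1},
  {"travel":[0.84,0.99,0],"angular":[0,0,0],"grip":1},
  {"travel":[0.84,0.99,0],"angular":[0,0,0],"grip":1},
  {"travel":[0.84,0.99,0],"angular":[0,0,0],"grip":1},
  {"travel":[0.84,0.99,0],"angular":[0,0,0],"grip":1},
], grip_force=60)

```text
time: 0.82
ee_pos: [0.4127, -0.2578, 0.2422]
tcp_rot: [180.0, -0.0, 20.9]
wrist_force: [0.8, -1.9, 0.4]
opening: 0.0855
grasp_force: 0.0
```

Request:
carry_out([
  {"travel":[0.119,0.341,-0.2],"angular":[0,0,0],"grip":1},
  {"travel":[0.119,0.341,-0.2],"angular":[0,0,0],"grip":1},
  {"travel":[0.119,0.341,-0.2],"angular":[0,0,0],"grip":1},
  {"travel":[0.119,0.341,-0.4],"angular":[0,0,0],"grip":1},
  {"travel":[0.119,0.341,-0.4],"angular":[0,0,0],"grip":1},
  {"travel":[0.119,0.341,-0.5],"angular":[0,0,0],"grip":1},
  {"travel":[0.119,0.341,-0.5],"angular":[0,0,0],"grip":1},
])

```text
time: 1.4
ee_pos: [0.445, -0.156, 0.0869]
tcp_rot: [-179.7, 0.3, 20.9]
wrist_force: [-0.4, 0.4, -1.4]
opening: 0.0855
grasp_force: 0.0
```

Run:
```python
from h import *
c,o=wrist(); print(o["ee_pos"],o["q"],o["wrist_force"])
crop(c["frame"],0,0,640,480,1.2,"pics/w1.png")
print(proj("",[[.4483,-.1554,.046],[.4424,-.018,.046]],c)*1.2)
```

```text
[ 0.4449864  -0.15602152  0.08691339] [-1.93213311e+01 -5.47698173e+00 -1.75246028e+01  7.83996444e+01
 -6.87956630e-04  1.39732575e+02] [-0.37506967  0.4259864  -1.36767767]
[[382.01036659 325.717605  ]
 [ 63.42469054 224.68450744]]
```

View pics/w1.png

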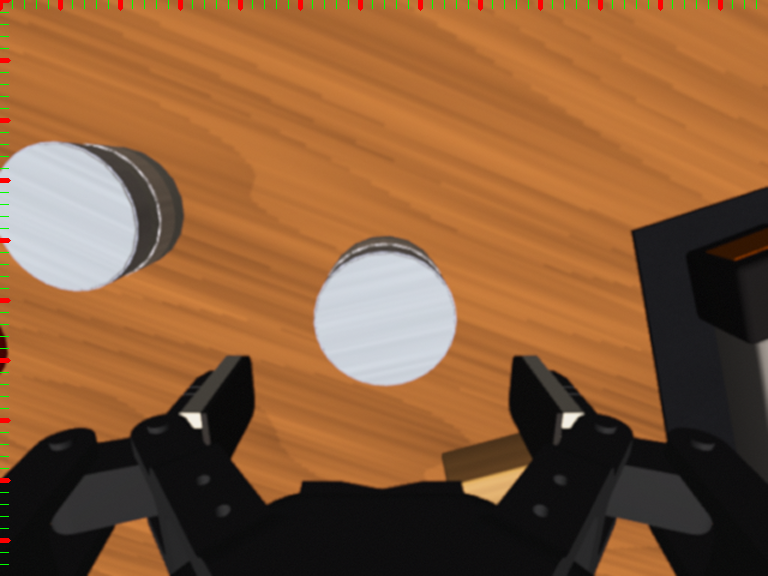

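The wrist view shows the tin under the gripper at (385,318), against a predicted (382,326), so it's about 3 mm out and well between the pads. I'll go down and heft it.

Request:
carry_out([
  {"travel":[0.006,0.002,-0.1],"angular":[0,0,0],"grip":1},
  {"travel":[0.006,0.002,-0.2],"angular":[0,0,0],"grip":1},
  {"travel":[0.006,0.002,-0.234],"angular":[0,0,0],"grip":1},
  {"travel":[0.006,0.002,-0.234],"angular":[0,0,0],"grip":1},
  {"travel":[0.006,0.002,-0.234],"angular":[0,0,0],"grip":-0.5},
  {"travel":[0.006,0.002,-0.234],"angular":[0,0,0],"grip":-0.5},
  {"travel":[0.006,0.002,-0.234],"angular":[0,0,0],"grip":-0.5},
  {"travel":[0.006,0.002,-0.234],"angular":[0,0,0],"grip":-0.5},
])

```text
time: 2.12
ee_pos: [0.4506, -0.157, 0.0249]
tcp_rot: [179.9, -0.2, 20.9]
wrist_force: [-2.0, 3.0, 7.7]
opening: 0.0585
grasp_force: 64.1
```

Request:
carry_out([
  {"travel":[0,0,0],"angular":[0,0,0],"grip":-0.5},
  {"travel":[0,0,0.08],"angular":[0,0,0],"grip":-0.5},
  {"travel":[0,0,0.16],"angular":[0,0,0],"grip":-0.5},
  {"travel":[0,0,0.2],"angular":[0,0,0],"grip":-0.5},
  {"travel":[0,0,0.2],"angular":[0,0,0],"grip":-0.5},
  {"travel":[0,0,0.2],"angular":[0,0,0],"grip":-0.5},
  {"travel":[0,0,0.2],"angular":[0,0,0],"grip":-0.5},
  {"travel":[0,0,0.2],"angular":[0,0,0],"grip":-0.5},
])

```text
time: 2.78
ee_pos: [0.4486, -0.1565, 0.0806]
tcp_rot: [-179.9, 0.1, 20.9]
wrist_force: [0.2, -0.7, -6.1]
opening: 0.0586
grasp_force: 67.9
```

Request:
carry_out([
  {"travel":[0,0,0],"angular":[0,0,0],"grip":-0.5},
  {"travel":[0,0,0],"angular":[0,0,0],"grip":-0.5},
  {"travel":[0,0,0],"angular":[0,0,0],"grip":-0.5},
  {"travel":[0,0,0],"angular":[0,0,0],"grip":-0.5},
  {"travel":[0,0,0],"angular":[0,0,0],"grip":-0.5},
  {"travel":[0,0,0],"angular":[0,0,0],"grip":-0.5},
])

```text
time: 3.28
ee_pos: [0.4494, -0.1567, 0.0821]
tcp_rot: [-180.0, 0.0, 20.9]
wrist_force: [0.3, -0.7, -6.0]
opening: 0.0588
grasp_force: 67.9
```

Request:
carry_out([
  {"travel":[0,0.02,0.1],"angular":[0,0,0],"grip":-0.5},
  {"travel":[0.01,0.1,0.2],"angular":[0,0,0],"grip":-0.5},
  {"travel":[0.02,0.21,0.25],"angular":[0,0,0],"grip":-0.5},
  {"travel":[0.03,0.33,0.25],"angular":[0,0,0],"grip":-0.5},
  {"travel":[0.03,0.45,0.25],"angular":[0,0,0],"grip":-0.5},
  {"travel":[0.03,0.57,0.25],"angular":[0,0,0],"grip":-0.5},
  {"travel":[0.03,0.69,0.25],"angular":[0,0,0],"grip":-0.5},
  {"travel":[0.03,0.81,0.25],"angular":[0,0,0],"grip":-0.5},
], grip_force=90)

```text
time: 3.95
ee_pos: [0.4581, 0.088, 0.1573]
tcp_rot: [180.0, -0.0, 20.9]
wrist_force: [0.6, -0.2, -5.1]
opening: 0.0575
grasp_force: 101.3
```

Request:
carry_out([
  {"travel":[0,0.12,0],"angular":[0,0,0],"grip":-0.5},
  {"travel":[0,0.24,0],"angular":[0,0,0],"grip":-0.5},
  {"travel":[0,0.36,0],"angular":[0,0,0],"grip":-0.5},
  {"travel":[0,0.48,0],"angular":[0,0,0],"grip":-0.5},
  {"travel":[0,0.58,0],"angular":[0,0,0],"grip":-0.5},
  {"travel":[0,0.65,0],"angular":[0,0,0],"grip":-0.5},
  {"travel":[0,0.68,0],"angular":[0,0,0],"grip":-0.5},
  {"travel":[0,0.7,0],"angular":[0,0,0],"grip":-0.5},
])

```text
time: 4.62
ee_pos: [0.4865, 0.2279, 0.1569]
tcp_rot: [-178.3, 0.1, 24.3]
wrist_force: [-1.6, 0.2, -5.5]
opening: 0.0577
grasp_force: 101.2
```

Request:
carry_out([
  {"travel":[0,0.14,0],"angular":[0,0,0],"grip":-0.5},
  {"travel":[0,0.14,0],"angular":[0,0,0],"grip":-0.5},
  {"travel":[0,0.14,0],"angular":[0,0,0],"grip":-0.5},
  {"travel":[0,0.14,0],"angular":[0,0,0],"grip":-0.5},
  {"travel":[0,0.14,0],"angular":[0,0,0],"grip":-0.5},
  {"travel":[0,0.14,0],"angular":[0,0,0],"grip":-0.5},
])

```text
time: 5.12
ee_pos: [0.494, 0.2529, 0.1573]
tcp_rot: [-177.5, 0.1, 25.9]
wrist_force: [-0.3, 0.4, -5.6]
opening: 0.0579
grasp_force: 101.1
```

Request:
carry_out([
  {"travel":[0,0,0],"angular":[0,0,0.25],"grip":-0.5},
  {"travel":[0,0,0],"angular":[0,0,0.5],"grip":-0.5},
  {"travel":[0,0,0],"angular":[0,0,0.75],"grip":-0.5},
  {"travel":[0,0,0],"angular":[0,0,1],"grip":-0.5},
  {"travel":[0,0,0],"angular":[0,0,1],"grip":-0.5},
  {"travel":[0,0,0],"angular":[0,0,1],"grip":-0.5},
  {"travel":[0,0,0],"angular":[0,0,1],"grip":-0.5},
  {"travel":[0,0,0],"angular":[0,0,1],"grip":-0.5},
])

```text
time: 5.78
ee_pos: [0.494, 0.2535, 0.1572]
tcp_rot: [-177.5, 0.1, 54.5]
wrist_force: [0.4, 0.9, -5.3]
opening: 0.0579
grasp_force: 101.2
```

Run:
```python
from workcell import monitor
o=monitor.get_obs(); print(o["q"],o["ee_pos"],o["tcp_rot"])
```

```text
[ 26.0913981    6.02930217   1.76478852  86.97142918   2.17047929
 151.60309007] [0.49401797 0.25347963 0.1571915 ] [-1.77503054e+02  5.54001786e-02  5.44661017e+01]
```

Request:
carry_out([
  {"travel":[-0.04,0.1,0],"angular":[-0.025,-0.035,0],"grip":-0.5},
  {"travel":[-0.08,0.2,0],"angular":[-0.051,-0.071,0],"grip":-0.5},
  {"travel":[-0.119,0.289,0],"angular":[-0.051,-0.071,0],"grip":-0.5},
  {"travel":[-0.119,0.289,-0.1],"angular":[-0.051,-0.071,0],"grip":-0.5},
  {"travel":[-0.119,0.289,-0.2],"angular":[-0.051,-0.071,0],"grip":-0.5},
  {"travel":[-0.119,0.289,-0.3],"angular":[-0.051,-0.071,0],"grip":-0.5},
  {"travel":[-0.119,0.289,-0.35],"angular":[-0.051,-0.071,0],"grip":-0.5},
  {"travel":[-0.119,0.289,-0.35],"angular":[-0.051,-0.071,0],"grip":-0.5},
])

```text
time: 6.45
ee_pos: [0.4562, 0.3389, 0.0478]
tcp_rot: [-179.9, 0.4, 54.5]
wrist_force: [-1.3, 0.1, -5.6]
opening: 0.0579
grasp_force: 101.4
```

Run:
```python
from h import *
from workcell import cams,monitor
o=monitor.get_obs(); print(o["q"],o["ee_pos"],o["tcp_rot"])
a=crop(cams.camera("top")["frame"],150,200,270,310,3,None); b=crop(cams.camera("scene")["frame"],400,180,540,340,2.6,None)
h=max(a.shape[0],b.shape[0]); im=np.zeros((h,a.shape[1]+b.shape[1],3),np.uint8); im[:a.shape[0],:a.shape[1]]=a; im[:b.shape[0],a.shape[1]:]=b
cv2.imwrite("pics/tr1.png",im); print(im.shape)
```

```text
[ 3.66185989e+01  8.64564809e+00 -7.45634379e+00  7.43465986e+01
 -1.95774006e-02  1.62071942e+02] [0.45621526 0.33892853 0.04783482] [-179.88053787    0.43283451   54.54718525]
(416, 724, 3)
```

View pics/tr1.png

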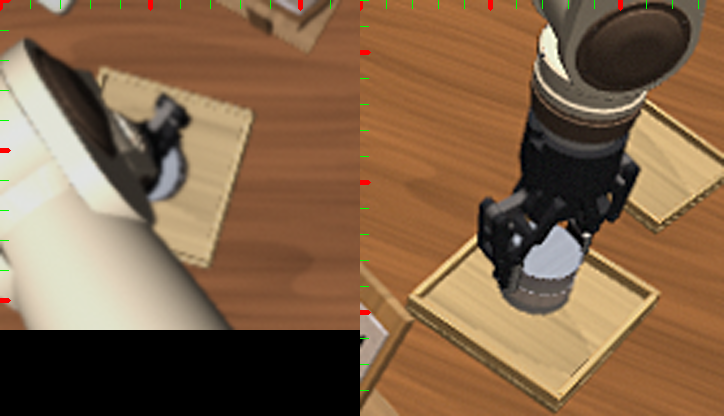

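The crops show the tin held above the middle of the larger tray. I'll lower it now.

Request:
carry_out([
  {"travel":[0,0,-0.02],"angular":[0,0,0],"grip":-0.5},
  {"travel":[0,0,-0.04],"angular":[0,0,0],"grip":-0.5},
  {"travel":[0,0,-0.055],"angular":[0,0,0],"grip":-0.5},
  {"travel":[0,0,-0.063],"angular":[0,0,0],"grip":-0.5},
  {"travel":[0,0,-0.063],"angular":[0,0,0],"grip":-0.5},
  {"travel":[0,0,-0.063],"angular":[0,0,0],"grip":-0.5},
  {"travel":[0,0,-0.063],"angular":[0,0,0],"grip":-0.5},
])

```text
time: 7.13
ee_pos: [0.4585, 0.3404, 0.0335]
tcp_rot: [180.0, 0.1, 54.6]
wrist_force: [0.4, 0.5, -5.9]
opening: 0.058
grasp_force: 101.4
```

Request:
carry_out([
  {"travel":[0,0,-0.004],"angular":[0,0,0],"grip":-0.5},
  {"travel":[0,0,-0.008],"angular":[0,0,0],"grip":-0.5},
  {"travel":[0,0,-0.01],"angular":[0,0,0],"grip":-0.5},
  {"travel":[0,0,-0.01],"angular":[0,0,0],"grip":-0.5},
  {"travel":[0,0,-0.01],"angular":[0,0,0],"grip":-0.5},
])

```text
time: 7.55
ee_pos: [0.4585, 0.3404, 0.0312]
tcp_rot: [180.0, 0.0, 54.6]
wrist_force: [-3.8, -1.5, 6.3]
opening: 0.0576
grasp_force: 102.7
```

Contact, with 6 N upward: the tin is on the floor. I'll open and rise.

Request:
carry_out([
  {"travel":[0,0,0.003],"angular":[0,0,0],"grip":0.6},
  {"travel":[0,0,0.003],"angular":[0,0,0],"grip":1},
  {"travel":[0,0,0.003],"angular":[0,0,0],"grip":1},
  {"travel":[0,0,0.003],"angular":[0,0,0],"grip":1},
  {"travel":[0,0,0.1],"angular":[0,0,0],"grip":1},
  {"travel":[0,0,0.22],"angular":[0,0,0],"grip":1},
  {"travel":[0,0,0.35],"angular":[0,0,0],"grip":1},
  {"travel":[0,0,0.45],"angular":[0,0,0],"grip":1},
])

```text
time: 8.22
ee_pos: [0.4585, 0.3405, 0.1681]
tcp_rot: [180.0, -0.0, 54.6]
wrist_force: [1.1, 0.3, 0.4]
opening: 0.0858
grasp_force: 0.0
```

Request:
carry_out([
  {"travel":[-0.01,-0.12,0],"angular":[0,0,0],"grip":1},
  {"travel":[-0.02,-0.25,0],"angular":[0,0,0],"grip":1},
  {"travel":[-0.03,-0.38,0],"angular":[0,0,0],"grip":1},
  {"travel":[-0.05,-0.51,0],"angular":[0,0,0],"grip":1},
  {"travel":[-0.06,-0.64,0],"angular":[0,0,0],"grip":1},
  {"travel":[-0.067,-0.76,-0.05],"angular":[0,0,0],"grip":1},
  {"travel":[-0.067,-0.8,-0.17],"angular":[0,0,0],"grip":1},
  {"travel":[-0.067,-0.8,-0.25],"angular":[0,0,0],"grip":1},
], grip_force=60)

```text
time: 8.88
ee_pos: [0.4381, 0.0977, 0.0889]
tcp_rot: [179.9, 0.0, 54.4]
wrist_force: [0.2, -0.0, -1.0]
opening: 0.0851
grasp_force: 0.0
```

Request:
carry_out([
  {"travel":[0,0,-0.08],"angular":[0,0,0],"grip":1},
  {"travel":[0,0,-0.16],"angular":[0,0,0],"grip":1},
  {"travel":[0,0,-0.215],"angular":[0,0,0],"grip":1},
  {"travel":[0,0,-0.215],"angular":[0,0,0],"grip":1},
  {"travel":[0,0,-0.215],"angular":[0,0,0],"grip":-0.5},
  {"travel":[0,0,-0.215],"angular":[0,0,0],"grip":-0.5},
  {"travel":[0,0,-0.215],"angular":[0,0,0],"grip":-0.5},
  {"travel":[0,0,-0.215],"angular":[0,0,0],"grip":-0.5},
])

```text
time: 9.55
ee_pos: [0.4394, 0.1007, 0.0276]
tcp_rot: [179.9, -0.1, 54.6]
wrist_force: [-0.4, 0.1, 7.1]
opening: 0.0583
grasp_force: 64.4
```

Request:
carry_out([
  {"travel":[0,0,0],"angular":[0,0,0],"grip":-0.5},
  {"travel":[0,0,0.07],"angular":[0,0,0],"grip":-0.5},
  {"travel":[0,0,0.1],"angular":[0,0,0],"grip":-0.5},
  {"travel":[0,0,0.1],"angular":[0,0,0],"grip":-0.5},
  {"travel":[0,0,0.1],"angular":[0,0,0],"grip":-0.5},
  {"travel":[0,0,0.1],"angular":[0,0,0],"grip":-0.5},
  {"travel":[0,0,0.1],"angular":[0,0,0],"grip":-0.5},
  {"travel":[0,0,0.1],"angular":[0,0,0],"grip":-0.5},
])

```text
time: 10.22
ee_pos: [0.4379, 0.1003, 0.055]
tcp_rot: [-180.0, 0.1, 54.6]
wrist_force: [-0.1, -0.1, 0.1]
opening: 0.058
grasp_force: 64.5
```

Request:
carry_out([
  {"travel":[0,0,0],"angular":[0,0,0],"grip":-0.5},
  {"travel":[0,0,0],"angular":[0,0,0],"grip":-0.5},
  {"travel":[0,0,0],"angular":[0,0,0],"grip":-0.5},
  {"travel":[0,0,0],"angular":[0,0,0],"grip":-0.5},
  {"travel":[0,0,0],"angular":[0,0,0],"grip":-0.5},
])

```text
time: 10.63
ee_pos: [0.4382, 0.1004, 0.0557]
tcp_rot: [180.0, 0.1, 54.6]
wrist_force: [0.2, 0.1, -1.4]
opening: 0.0585
grasp_force: 64.5
```

Run:
```python
from workcell import monitor,cams
from h import *
for i in range(4): 
    c=cams.camera("wrist"); o=monitor.get_obs(); print(o["ee_pos"],o["wrist_force"],o["torque"],o["joint_efforts"])
a=crop(cams.camera("scene")["frame"],260,140,520,340,2,None);b=crop(c["frame"],160,120,480,480,1.1,None)
im=np.zeros((400,520+b.shape[1],3),np.uint8); im[:,:520]=a; im[:b.shape[0],520:]=b
cv2.imwrite("pics/l2.png",im[:,:800])
```

```text
[0.43823411 0.10032602 0.05568349] [-0.02895977 -0.52509027 -0.99198471] [ 0.00073524 -0.01585605  0.01782226] [ 1.53586575e-05 -3.74024034e+01  4.65261304e+01  1.24528076e-02
 -3.48438421e-03 -2.33405274e-05]
[0.43824811 0.10034224 0.05568044] [ 0.08214968  0.65923241 -0.74361492] [ 0.01251657 -0.02138409  0.02718142] [-2.12209947e-03 -3.74092662e+01  4.65345168e+01  1.20927655e-02
 -3.53724849e-03  3.75765876e-05]
[0.4382492  0.10034849 0.05570718] [ 0.4470784  -0.30133442 -1.33517556] [-0.01321899 -0.05832748  0.00830548] [ 1.57454911e-04 -3.74151599e+01  4.65408075e+01  1.18775357e-02
 -3.24053894e-03  3.33046000e-05]
[0.4382611  0.1003541  0.05571561] [ 1.11306678 -0.0957139  -0.36234692] [-0.0221716   0.05930578 -0.02954186] [ 7.22404366e-04 -3.74200451e+01  4.65459108e+01  1.19711249e-02
 -3.26484907e-03  6.96055746e-07]
```

View pics/l2.png

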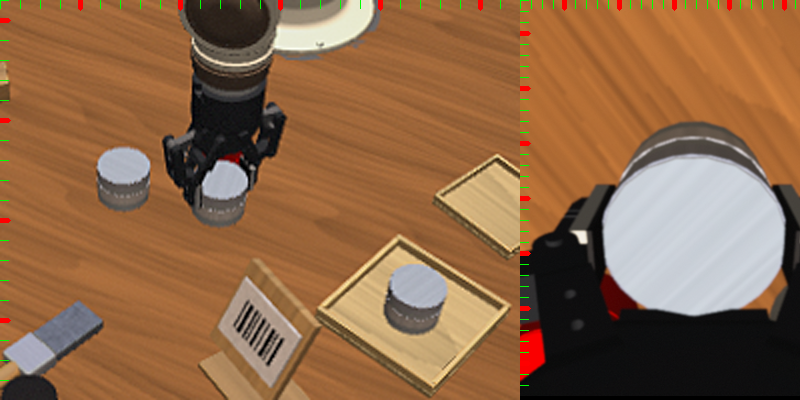

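The fixed view shows the first tin in the middle of the tray and the second one held in the gripper. Its weight reads about 1 N, so it's light. I'll set it back down and heft the third.

Request:
carry_out([
  {"travel":[0,0,-0.05],"angular":[0,0,0],"grip":-0.5},
  {"travel":[0,0,-0.085],"angular":[0,0,0],"grip":-0.5},
  {"travel":[0,0,-0.097],"angular":[0,0,0],"grip":-0.5},
  {"travel":[0,0,-0.097],"angular":[0,0,0],"grip":-0.5},
  {"travel":[0,0,-0.097],"angular":[0,0,0],"grip":1},
  {"travel":[0,0,-0.097],"angular":[0,0,0],"grip":1},
  {"travel":[0,0,-0.097],"angular":[0,0,0],"grip":1},
  {"travel":[0,0,-0.097],"angular":[0,0,0],"grip":1},
])

```text
time: 11.55
ee_pos: [0.4381, 0.1003, 0.0263]
tcp_rot: [-180.0, 0.1, 54.6]
wrist_force: [0.3, -0.8, 0.2]
opening: 0.0853
grasp_force: 0.0
```

Request:
carry_out([
  {"travel":[0,0,0.1],"angular":[0,0,0],"grip":1},
  {"travel":[0,0,0.2],"angular":[0,0,0],"grip":1},
  {"travel":[0,-0.02,0.26],"angular":[0,0,0],"grip":1},
  {"travel":[0.01,-0.13,0.26],"angular":[0,0,0],"grip":1},
  {"travel":[0.02,-0.25,0.26],"angular":[0,0,0],"grip":1},
  {"travel":[0.02,-0.36,0.26],"angular":[0,0,0],"grip":1},
  {"travel":[0.02,-0.394,0.26],"angular":[0,0,0],"grip":1},
  {"travel":[0.02,-0.394,0.2],"angular":[0,0,0],"grip":1},
])

```text
time: 12.22
ee_pos: [0.4458, -0.0201, 0.089]
tcp_rot: [179.8, -0.0, 54.5]
wrist_force: [0.9, -0.3, 0.0]
opening: 0.0853
grasp_force: 0.0
```

Request:
carry_out([
  {"travel":[0,0,-0.1],"angular":[0,0,0],"grip":1},
  {"travel":[0,0,-0.17],"angular":[0,0,0],"grip":1},
  {"travel":[0,0,-0.197],"angular":[0,0,0],"grip":1},
  {"travel":[0,0,-0.197],"angular":[0,0,0],"grip":1},
  {"travel":[0,0,-0.197],"angular":[0,0,0],"grip":-0.5},
  {"travel":[0,0,-0.197],"angular":[0,0,0],"grip":-0.5},
  {"travel":[0,0,-0.197],"angular":[0,0,0],"grip":-0.5},
  {"travel":[0,0,-0.197],"angular":[0,0,0],"grip":-0.5},
])

```text
time: 12.88
ee_pos: [0.4454, -0.0177, 0.0295]
tcp_rot: [179.9, -0.0, 54.7]
wrist_force: [-1.9, 1.0, 6.6]
opening: 0.0584
grasp_force: 64.8
```

Request:
carry_out([
  {"travel":[0,0,0],"angular":[0,0,0],"grip":-0.5},
  {"travel":[0,0,0.08],"angular":[0,0,0],"grip":-0.5},
  {"travel":[0,0,0.16],"angular":[0,0,0],"grip":-0.5},
  {"travel":[0,0,0.24],"angular":[0,0,0],"grip":-0.5},
  {"travel":[0,0,0.3],"angular":[0,0,0],"grip":-0.5},
  {"travel":[0,0,0.3],"angular":[0,0,0],"grip":-0.5},
  {"travel":[0,0,0.3],"angular":[0,0,0],"grip":-0.5},
  {"travel":[0,0,0.3],"angular":[0,0,0],"grip":-0.5},
], grip_force=90)

```text
time: 13.55
ee_pos: [0.4441, -0.0178, 0.1169]
tcp_rot: [-180.0, 0.1, 54.6]
wrist_force: [1.1, 0.1, -2.1]
opening: 0.0576
grasp_force: 96.6
```

Run:
```python
from workcell import monitor,cams
import numpy as np
w=[]
for i in range(4): 
    c=cams.camera("wrist"); o=monitor.get_obs(); w.append(o["wrist_force"])
print(np.mean(w,0),o)
```

```text
[ 0.0901228   0.08820981 -1.96527818] {'time': 13.75, 'q': array([-2.26070567e+00, -1.00815136e+01, -1.83437130e+01,  8.18718963e+01,
       -6.25795520e-02,  1.23094274e+02]), 'qd': array([-0.10844125, -0.04610885,  0.32880207,  0.15876051, -0.03812793,
        0.09087904]), 'joint_efforts': array([ 9.05584136e-03, -3.67850518e+01,  4.79903662e+01,  1.55473861e-02,
       -5.12081417e-03,  2.14063712e-04]), 'ee_pos': array([ 0.44372842, -0.01781668,  0.11648686]), 'tcp_rot': array([-1.79921828e+02,  1.25646040e-01,  5.46451792e+01]), 'wrist_force': array([-0.01313912,  0.37293518, -1.49256386]), 'torque': array([-0.00405378,  0.00882848, -0.00728453]), 'grasp_force': 96.63650751113892, 'opening': 0.05797512929212189}
```

Run:
```python
from h import *
from workcell import cams
print(onz("scene",(260+417/2,140+286/2),.052))
f=cams.camera("top")["frame"]
# tin-like pixels (bluish) in tray
s=f[200:310,150:270].astype(int); m=((s[:,:,2]-s[:,:,0])>0).astype(np.uint8)
n,l,st,ce=cv2.connectedComponentsWithStats(m); 
for i in range(1,n):
    if st[i,4]>100: print(st[i],ce[i], onz("top",ce[i]+[150,200],.052))
```

```text
[0.4594003  0.33955523 0.052     ]
[ 39  45  22  21 378] [49.62169312 54.92857143] [0.45809676 0.33902708 0.052     ]
```

Hefted so far: tin 1 heavy, tin 3 light (80 g), and this one middling (200 g). It goes on the heavy tin at (0.459, 0.3395).

Request:
carry_out([
  {"travel":[0,0.06,0.06],"angular":[0,0,0],"grip":-0.5},
  {"travel":[0.01,0.16,0.12],"angular":[0,0,0],"grip":-0.5},
  {"travel":[0.02,0.28,0.12],"angular":[0,0,0],"grip":-0.5},
  {"travel":[0.03,0.4,0.12],"angular":[0,0,0],"grip":-0.5},
  {"travel":[0.04,0.52,0.12],"angular":[0,0,0],"grip":-0.5},
  {"travel":[0.05,0.64,0.12],"angular":[0,0,0],"grip":-0.5},
  {"travel":[0.05,0.76,0.12],"angular":[0,0,0],"grip":-0.5},
  {"travel":[0.05,0.88,0.12],"angular":[0,0,0],"grip":-0.5},
])

```text
time: 14.47
ee_pos: [0.4588, 0.2479, 0.153]
tcp_rot: [-180.0, 0.1, 54.6]
wrist_force: [0.8, 0.3, -1.8]
opening: 0.0578
grasp_force: 96.8
```

Request:
carry_out([
  {"travel":[0,0.1,0],"angular":[0,0,0],"grip":-0.5},
  {"travel":[0,0.2,0],"angular":[0,0,0],"grip":-0.5},
  {"travel":[0,0.28,0],"angular":[0,0,0],"grip":-0.5},
  {"travel":[0,0.311,0],"angular":[0,0,0],"grip":-0.5},
  {"travel":[0,0.311,-0.05],"angular":[0,0,0],"grip":-0.5},
  {"travel":[0,0.311,-0.1],"angular":[0,0,0],"grip":-0.5},
  {"travel":[0,0.311,-0.14],"angular":[0,0,0],"grip":-0.5},
  {"travel":[0,0.311,-0.14],"angular":[0,0,0],"grip":-0.5},
])

```text
time: 15.13
ee_pos: [0.4582, 0.3382, 0.1083]
tcp_rot: [-179.9, 0.3, 54.6]
wrist_force: [-0.6, -1.4, -2.6]
opening: 0.0575
grasp_force: 96.8
```

Request:
carry_out([
  {"travel":[0,0,0],"angular":[0,0,0],"grip":-0.5},
  {"travel":[0,0,0],"angular":[0,0,0],"grip":-0.5},
  {"travel":[0,0,0],"angular":[0,0,0],"grip":-0.5},
  {"travel":[0,0,0],"angular":[0,0,0],"grip":-0.5},
])

```text
time: 15.47
ee_pos: [0.4597, 0.3395, 0.1125]
tcp_rot: [180.0, -0.0, 54.6]
wrist_force: [-0.2, -0.8, -1.4]
opening: 0.0576
grasp_force: 96.8
```

Request:
carry_out([
  {"travel":[-0.002,0,-0.03],"angular":[0,0,0],"grip":-0.5},
  {"travel":[-0.002,0,-0.06],"angular":[0,0,0],"grip":-0.5},
  {"travel":[-0.002,0,-0.085],"angular":[0,0,0],"grip":-0.5},
  {"travel":[-0.002,0,-0.095],"angular":[0,0,0],"grip":-0.5},
  {"travel":[-0.002,0,-0.1],"angular":[0,0,0],"grip":-0.5},
  {"travel":[-0.002,0,-0.1],"angular":[0,0,0],"grip":-0.5},
  {"travel":[-0.002,0,-0.1],"angular":[0,0,0],"grip":-0.5},
])

```text
time: 16.05
ee_pos: [0.4583, 0.3392, 0.0818]
tcp_rot: [-180.0, 0.1, 54.6]
wrist_force: [-3.1, -2.4, 5.7]
opening: 0.0577
grasp_force: 97.5
```

Request:
carry_out([
  {"travel":[0,0,-0.005],"angular":[0,0,0],"grip":-0.5},
  {"travel":[0,0,-0.009],"angular":[0,0,0],"grip":-0.5},
  {"travel":[0,0,-0.009],"angular":[0,0,0],"grip":-0.5},
  {"travel":[0,0,-0.009],"angular":[0,0,0],"grip":-0.5},
])

```text
time: 16.38
ee_pos: [0.4585, 0.3395, 0.0817]
tcp_rot: [180.0, -0.0, 54.6]
wrist_force: [-9.3, -6.5, 23.6]
opening: 0.0578
grasp_force: 99.9
```

Request:
carry_out([
  {"travel":[0,0,0.01],"angular":[0,0,0],"grip":-0.5},
  {"travel":[0,0,0.01],"angular":[0,0,0],"grip":-0.4},
  {"travel":[0,0,0.01],"angular":[0,0,0],"grip":1},
  {"travel":[0,0,0.01],"angular":[0,0,0],"grip":1},
  {"travel":[0,0,0.01],"angular":[0,0,0],"grip":1},
  {"travel":[0,0,0.08],"angular":[0,0,0],"grip":1},
  {"travel":[0,0,0.18],"angular":[0,0,0],"grip":1},
  {"travel":[0,0,0.3],"angular":[0,0,0],"grip":1},
])

```text
time: 17.05
ee_pos: [0.4578, 0.3388, 0.1676]
tcp_rot: [-179.9, 0.3, 54.6]
wrist_force: [0.4, 0.0, -0.1]
opening: 0.0853
grasp_force: 0.0
```

Request:
carry_out([
  {"travel":[-0.01,-0.12,0],"angular":[0,0,0],"grip":1},
  {"travel":[-0.02,-0.25,0],"angular":[0,0,0],"grip":1},
  {"travel":[-0.03,-0.38,0],"angular":[0,0,0],"grip":1},
  {"travel":[-0.05,-0.51,0],"angular":[0,0,0],"grip":1},
  {"travel":[-0.06,-0.64,0],"angular":[0,0,0],"grip":1},
  {"travel":[-0.067,-0.76,-0.05],"angular":[0,0,0],"grip":1},
  {"travel":[-0.067,-0.797,-0.17],"angular":[0,0,0],"grip":1},
  {"travel":[-0.067,-0.797,-0.27],"angular":[0,0,0],"grip":1},
], grip_force=60)

```text
time: 17.72
ee_pos: [0.4389, 0.0979, 0.0872]
tcp_rot: [179.9, -0.0, 54.5]
wrist_force: [0.2, 0.9, -0.9]
opening: 0.0853
grasp_force: 0.0
```

Run:
```python
from h import *
from workcell import cams,monitor
print(monitor.get_obs()["ee_pos"])
f=cams.camera("top")["frame"]; s=f[200:310,150:270].astype(int); m=((s[:,:,2]-s[:,:,0])>0).astype(np.uint8)
n,l,st,ce=cv2.connectedComponentsWithStats(m)
for i in range(1,n):
    if st[i,4]>100: print(st[i],ce[i], onz("top",ce[i]+[150,200],.098))
c=crop(cams.camera("scene")["frame"],160,150,540,350,2.1,"pics/st2.png")
```

```text
[0.4388696  0.09790277 0.08716229]
[ 35  44  23  22 404] [46.38613861 54.60891089] [0.45770902 0.33771905 0.098     ]
[100  82  12  15 102] [105.48039216  89.10784314] [0.37149743 0.1806587  0.098     ]
```

View pics/st2.png

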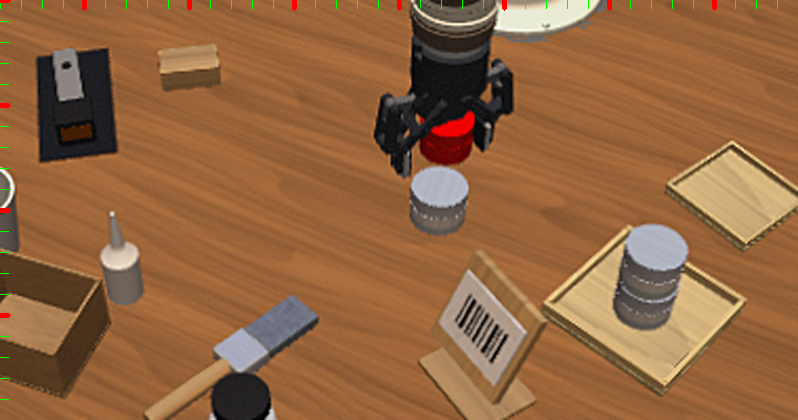

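The pile of two stands straight. The light tin waits below the gripper at crop (440,187).

Request:
carry_out([
  {"travel":[0,0,-0.08],"angular":[0,0,0],"grip":1},
  {"travel":[0,0,-0.16],"angular":[0,0,0],"grip":1},
  {"travel":[0,0,-0.21],"angular":[0,0,0],"grip":1},
  {"travel":[0,0,-0.21],"angular":[0,0,0],"grip":1},
  {"travel":[0,0,-0.21],"angular":[0,0,0],"grip":-0.5},
  {"travel":[0,0,-0.21],"angular":[0,0,0],"grip":-0.5},
  {"travel":[0,0,-0.21],"angular":[0,0,0],"grip":-0.5},
  {"travel":[0,0,-0.21],"angular":[0,0,0],"grip":-0.5},
])

```text
time: 18.48
ee_pos: [0.4399, 0.1009, 0.0273]
tcp_rot: [179.9, -0.1, 54.7]
wrist_force: [-0.8, 1.0, 5.0]
opening: 0.0583
grasp_force: 64.4
```

Request:
carry_out([
  {"travel":[0,0,0],"angular":[0,0,0],"grip":-0.5},
  {"travel":[0,0,0.1],"angular":[0,0,0],"grip":-0.5},
  {"travel":[0,0,0.22],"angular":[0,0,0],"grip":-0.5},
  {"travel":[0,0,0.34],"angular":[0,0,0],"grip":-0.5},
  {"travel":[0,0,0.46],"angular":[0,0,0],"grip":-0.5},
  {"travel":[0,0,0.54],"angular":[0,0,0],"grip":-0.5},
  {"travel":[0.02,0.08,0.56],"angular":[0,0,0],"grip":-0.5},
  {"travel":[0.04,0.18,0.56],"angular":[0,0,0],"grip":-0.5},
])

```text
time: 19.15
ee_pos: [0.4521, 0.1544, 0.1977]
tcp_rot: [179.7, -0.2, 54.5]
wrist_force: [0.8, 0.8, 0.1]
opening: 0.0587
grasp_force: 64.7
```

Request:
carry_out([
  {"travel":[0.01,0.1,0],"angular":[0,0,0],"grip":-0.5},
  {"travel":[0.02,0.2,0],"angular":[0,0,0],"grip":-0.5},
  {"travel":[0.024,0.31,0],"angular":[0,0,0],"grip":-0.5},
  {"travel":[0.024,0.42,0],"angular":[0,0,0],"grip":-0.5},
  {"travel":[0.024,0.52,0],"angular":[0,0,0],"grip":-0.5},
  {"travel":[0.024,0.59,0],"angular":[0,0,0],"grip":-0.5},
  {"travel":[0.024,0.615,0],"angular":[0,0,0],"grip":-0.5},
  {"travel":[0.024,0.615,0],"angular":[0,0,0],"grip":-0.5},
])

```text
time: 19.82
ee_pos: [0.4576, 0.3404, 0.1936]
tcp_rot: [180.0, 0.0, 54.8]
wrist_force: [-0.0, 0.1, -1.1]
opening: 0.0581
grasp_force: 64.7
```

Request:
carry_out([
  {"travel":[0,0,0],"angular":[0,0,0],"grip":-0.5},
  {"travel":[0,0,0],"angular":[0,0,0],"grip":-0.5},
  {"travel":[0,0,0],"angular":[0,0,0],"grip":-0.5},
  {"travel":[0,0,0],"angular":[0,0,0],"grip":-0.5},
])

```text
time: 20.15
ee_pos: [0.458, 0.3379, 0.1932]
tcp_rot: [180.0, 0.0, 54.6]
wrist_force: [-0.8, 1.4, -1.1]
opening: 0.0584
grasp_force: 64.7
```

Request:
carry_out([
  {"travel":[0.001,0.003,-0.06],"angular":[0,0,0],"grip":-0.5},
  {"travel":[0.001,0.003,-0.12],"angular":[0,0,0],"grip":-0.5},
  {"travel":[0.001,0.003,-0.17],"angular":[0,0,0],"grip":-0.5},
  {"travel":[0.001,0.003,-0.2],"angular":[0,0,0],"grip":-0.5},
  {"travel":[0.001,0.003,-0.213],"angular":[0,0,0],"grip":-0.5},
  {"travel":[0.001,0.003,-0.213],"angular":[0,0,0],"grip":-0.5},
  {"travel":[0.001,0.003,-0.213],"angular":[0,0,0],"grip":-0.5},
  {"travel":[0.001,0.003,-0.213],"angular":[0,0,0],"grip":-0.5},
])

```text
time: 20.82
ee_pos: [0.4584, 0.3399, 0.13]
tcp_rot: [180.0, -0.0, 54.6]
wrist_force: [-0.3, 0.3, -1.0]
opening: 0.0581
grasp_force: 64.7
```

Request:
carry_out([
  {"travel":[0,0,-0.003],"angular":[0,0,0],"grip":-0.5},
  {"travel":[0,0,-0.006],"angular":[0,0,0],"grip":-0.5},
  {"travel":[0,0,-0.006],"angular":[0,0,0],"grip":-0.5},
  {"travel":[0,0,-0.006],"angular":[0,0,0],"grip":-0.5},
])

```text
time: 21.15
ee_pos: [0.4581, 0.3398, 0.1272]
tcp_rot: [180.0, 0.1, 54.6]
wrist_force: [-0.8, -0.2, -0.0]
opening: 0.058
grasp_force: 64.7
```

Request:
carry_out([
  {"travel":[0,0,-0.003],"angular":[0,0,0],"grip":-0.5},
  {"travel":[0,0,-0.005],"angular":[0,0,0],"grip":-0.5},
  {"travel":[0,0,-0.005],"angular":[0,0,0],"grip":-0.5},
  {"travel":[0,0,-0.005],"angular":[0,0,0],"grip":-0.5},
])

```text
time: 21.48
ee_pos: [0.458, 0.3398, 0.1255]
tcp_rot: [180.0, 0.1, 54.6]
wrist_force: [0.5, -0.1, -1.0]
opening: 0.0582
grasp_force: 64.7
```

Request:
carry_out([
  {"travel":[0,0,-0.003],"angular":[0,0,0],"grip":-0.5},
  {"travel":[0,0,-0.005],"angular":[0,0,0],"grip":-0.5},
  {"travel":[0,0,-0.005],"angular":[0,0,0],"grip":-0.5},
  {"travel":[0,0,-0.005],"angular":[0,0,0],"grip":-0.5},
])

```text
time: 21.82
ee_pos: [0.4581, 0.3398, 0.1253]
tcp_rot: [180.0, 0.0, 54.6]
wrist_force: [-2.1, -1.9, 7.8]
opening: 0.0589
grasp_force: 65.7
```

Request:
carry_out([
  {"travel":[0,0,0.003],"angular":[0,0,0],"grip":-0.4},
  {"travel":[0,0,0.003],"angular":[0,0,0],"grip":1},
  {"travel":[0,0,0.003],"angular":[0,0,0],"grip":1},
  {"travel":[0,0,0.003],"angular":[0,0,0],"grip":1},
  {"travel":[0,0,0.08],"angular":[0,0,0],"grip":1},
  {"travel":[0,0,0.18],"angular":[0,0,0],"grip":1},
  {"travel":[0,0,0.3],"angular":[0,0,0],"grip":1},
  {"travel":[0,0,0.42],"angular":[0,0,0],"grip":1},
])

```text
time: 22.48
ee_pos: [0.4576, 0.3394, 0.251]
tcp_rot: [-180.0, 0.1, 54.6]
wrist_force: [1.2, 0.1, 0.1]
opening: 0.0854
grasp_force: 0.0
```

Request:
carry_out([
  {"travel":[0,-0.12,0],"angular":[0,0,0],"grip":1},
  {"travel":[0,-0.24,0],"angular":[0,0,0],"grip":1},
  {"travel":[0,-0.36,0],"angular":[0,0,0],"grip":1},
  {"travel":[0,-0.49,0],"angular":[0,0,0],"grip":1},
  {"travel":[0,-0.62,0],"angular":[0,0,0],"grip":1},
  {"travel":[0,-0.75,0],"angular":[0,0,0],"grip":1},
  {"travel":[0,-0.88,0],"angular":[0,0,0],"grip":1},
  {"travel":[0,-1,0],"angular":[0,0,0],"grip":1},
])

```text
time: 23.15
ee_pos: [0.4576, 0.0378, 0.2502]
tcp_rot: [180.0, 0.1, 54.6]
wrist_force: [0.4, 0.2, 0.7]
opening: 0.0854
grasp_force: 0.0
```

Run:
```python
from h import *
from workcell import cams,monitor
o=monitor.get_obs(); print(o["ee_pos"],o["tcp_rot"],o["q"])
d["top1"]=cams.camera("top"); d["scene1"]=cams.camera("scene"); pickle.dump(d,open("cal.pkl","wb"))
a=crop(d["top1"]["frame"],140,200,260,300,2.5,None); b=crop(d["top1"]["frame"],410,200,500,300,2.5,None)
c=crop(d["scene1"]["frame"],160,150,260,250,2.5,None);e=crop(d["scene1"]["frame"],345,230,545,355,3,None)
im=np.zeros((625,800,3),np.uint8)
x=0
for q in(a,b,c): im[:250,x:x+q.shape[1]]=q; x+=q.shape[1]
im[250:,:600]=e; cv2.imwrite("pics/mix.png",im[:600])
```

```text
[0.45759671 0.0378086  0.25016625] [1.79977086e+02 6.37471905e-02 5.46464907e+01] [ 4.76119638e+00 -7.19052231e+00 -1.01838842e+00  9.61956837e+01
 -6.35151150e-02  1.30114706e+02]
```

View pics/mix.png

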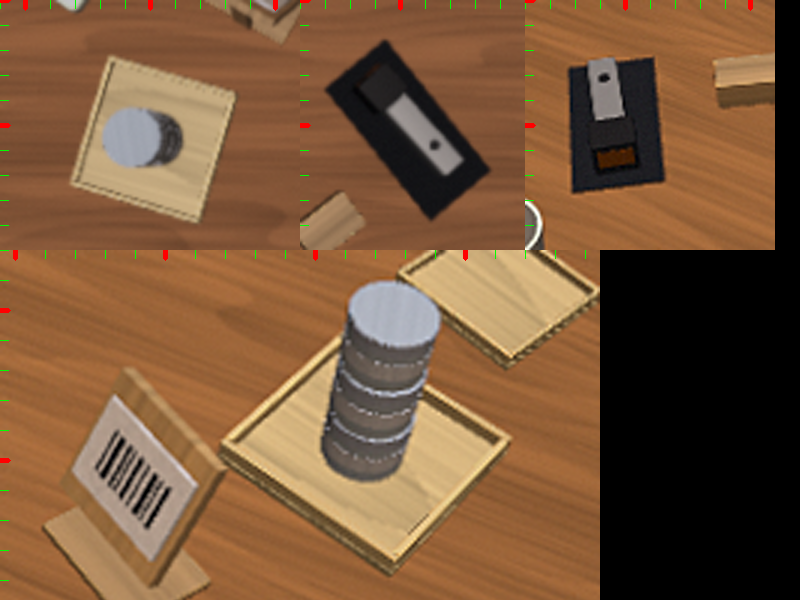

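The pile of three stands straight in the tray. The scanner lies unmoved: grip rear at top px (471.6,266.8), junction at (447.8,240.8). The label's paper corners in the scene view are (383.3,278.7), (410.7,301), (396,333.7) and (368.3,306.7).

```bash
cat > m2.py <<'E'
from h import *
from scipy.optimize import least_squares
np.set_printoptions(precision=4,suppress=True)
obs=np.array([(383.3,278.7),(410.7,301),(396,333.7),(368.3,306.7)])
def lab(v,t=np.radians(26)):
    x,y,th,z=v; n=np.array([np.cos(th)*np.cos(t),np.sin(th)*np.cos(t),np.sin(t)])
    u=np.array([-np.cos(th)*np.sin(t),-np.sin(th)*np.sin(t),np.cos(t)]); return np.array([x,y,z]),n,u,-np.cross(n,u)
def cor(v,W,H):
    c,n,u,w=lab(v); return np.array([c+u*H/2-w*W/2,c+u*H/2+w*W/2,c-u*H/2+w*W/2,c-u*H/2-w*W/2])
for W,H in((.064,.088),(.088,.064)):
    r=least_squares(lambda v:np.r_[(proj("scene",cor(v,W,H))-obs).ravel(),(v[3]-.089)*500],[.62,.22,-.5,.089])
    print(W,r.cost,r.x,np.degrees(r.x[2]),proj("scene",cor(r.x,W,H)).ravel(),proj("top",cor(r.x,W,H)).ravel())
    c,n,u,w=lab(r.x); print("n",n,"window",c+.08*n)
for k,(A,B) in {"top":((447.8,240.8),(471.6,266.8))}.items():
    A,B=onz(k,A,.037),onz(k,B,.037);a=A-B; print(A,B,np.linalg.norm(a),np.degrees(np.arctan2(a[1],a[0])))
E
python3 m2.py
```

```text
0.064 44.13290380733593 [ 0.6213  0.2284 -0.37    0.0887] -21.198948961502783 [386.6217 277.1211 410.5783 296.9705 391.8719 333.167  369.2198 313.0476] [246.5108 202.8277 223.6593 193.5394 234.0858 184.4745 255.7408 193.2325]
n [ 0.838  -0.325   0.4384] window [0.6883 0.2024 0.1238]
0.088 25.55250253425867 [ 0.6204  0.2278 -0.4083  0.0887] -23.393390166911708 [380.6164 277.9038 412.0124 306.0978 397.8409 332.1005 367.7635 303.6501] [251.8621 204.0381 221.2035 190.1781 229.2939 183.8278 258.782  197.1108]
n [ 0.8249 -0.3569  0.4384] window [0.6864 0.1993 0.1238]
[ 0.5085 -0.3326  0.037 ] [ 0.4385 -0.3993  0.037 ] 0.09667973500880678 43.61202680241422
```

```bash
cat > m3.py <<'E'
from m2 import *
def quad(n,x0,y0,x1,y1,lo=60,s=4):
    f=cv2.resize(d[n]["frame"][y0:y1,x0:x1],None,fx=s,fy=s,interpolation=cv2.INTER_CUBIC)
    hsv=cv2.cvtColor(f,cv2.COLOR_RGB2HSV); m=((hsv[:,:,1]<60)&(hsv[:,:,2]>lo)).astype(np.uint8)
    m=cv2.morphologyEx(m,cv2.MORPH_CLOSE,np.ones((4*s+1,)*2)); m=cv2.morphologyEx(m,cv2.MORPH_OPEN,np.ones((2*s+1,)*2))
    cs,_=cv2.findContours(m,cv2.RETR_EXTERNAL,cv2.CHAIN_APPROX_NONE); c=max(cs,key=cv2.contourArea); h=cv2.convexHull(c)
    q=cv2.approxPolyN(h,4,ensure_convex=True)[0] if hasattr(cv2,"approxPolyN") else cv2.boxPoints(cv2.minAreaRect(h))
    return (np.array(q,float).reshape(-1,2)+.5)/s-.5+[x0,y0], cv2.contourArea(c)/s/s
qs,a=quad("scene1",355,265,425,345); print(qs.ravel(),a)
qt,a=quad("top1",215,175,268,215); print(qt.ravel(),a)
def order(q,ref): return q[[np.argmin(np.linalg.norm(q-r,axis=1)) for r in ref]]
S=order(qs,obs)
for W,H in((.064,.088),(.088,.064)):
  Tq=order(qt,proj("top",cor(r.x,.088,.064)))
  for use in(0,1):
    g=least_squares(lambda v:np.r_[(proj("scene",cor(v,W,H))-S).ravel(),use*(proj("top",cor(v,W,H))-Tq).ravel(),(v[3]-.089)*500],[.62,.22,-.5,.089])
    c,n,u,w=lab(g.x); print(W,use,g.cost,g.x,np.degrees(g.x[2]),"n",n,"win",c+.08*n)
q,a=quad("top1",440,232,482,278,110); P=np.array([onz("top",p,.037) for p in q]); print(q.ravel(),a); print(P)
for i in range(4):
    e=P[(i+1)%4]-P[i]; print(np.linalg.norm(e),np.degrees(np.arctan2(e[1],e[0])))
E
python3 m3.py
```

```text
0.064 44.13290380733593 [ 0.6213  0.2284 -0.37    0.0887] -21.198948961502783 [386.6217 277.1211 410.5783 296.9705 391.8719 333.167  369.2198 313.0476] [246.5108 202.8277 223.6593 193.5394 234.0858 184.4745 255.7408 193.2325]
n [ 0.838  -0.325   0.4384] window [0.6883 0.2024 0.1238]
0.088 25.55250253425867 [ 0.6204  0.2278 -0.4083  0.0887] -23.393390166911708 [380.6164 277.9038 412.0124 306.0978 397.8409 332.1005 367.7635 303.6501] [251.8621 204.0381 221.2035 190.1781 229.2939 183.8278 258.782  197.1108]
n [ 0.8249 -0.3569  0.4384] window [0.6864 0.1993 0.1238]
[ 0.5085 -0.3326  0.037 ] [ 0.4385 -0.3993  0.037 ] 0.09667973500880678 43.61202680241422
[410.625 307.625 395.375 333.625 368.625 302.875 382.875 277.625] 1120.3125
[257.375 197.375 249.125 204.875 219.875 187.625 230.375 181.625] 316.34375
0.064 0 112.2600561744683 [ 0.6225  0.2285 -0.4859  0.0887] -27.841101149962757 n [ 0.7948 -0.4198  0.4384] win [0.6861 0.1949 0.1237]
0.064 1 154.28256380554956 [ 0.6231  0.2293 -0.4894  0.0896] -28.03896046408585 n [ 0.7933 -0.4225  0.4384] win [0.6865 0.1955 0.1246]
0.088 0 0.3170733805276399 [ 0.6219  0.2281 -0.5049  0.0891] -28.92596137308077 n [ 0.7867 -0.4347  0.4384] win [0.6849 0.1933 0.1242]
0.088 1 2.3164414661932153 [ 0.6227  0.2291 -0.5101  0.0901] -29.224713373485887 n [ 0.7844 -0.4388  0.4384] win [0.6855 0.194  0.1252]
[474.625 263.125 467.875 269.875 444.125 243.875 451.625 237.375] 313.4375
[[ 0.4487 -0.4078  0.037 ]
 [ 0.43   -0.3889  0.037 ]
 [ 0.5    -0.3225  0.037 ]
 [ 0.5181 -0.3433  0.037 ]]
0.02650116046005469 134.67709331339958
0.09649256148408122 43.53768300920195
0.02755463445850836 -48.987860096430296
0.094757012668211 -137.08630800527655
```

Request:
carry_out([
  {"travel":[0.01,-0.12,0],"angular":[0,0,-0.1],"grip":1},
  {"travel":[0.02,-0.25,0],"angular":[0,0,-0.2],"grip":1},
  {"travel":[0.04,-0.38,0],"angular":[0,0,-0.3],"grip":1},
  {"travel":[0.06,-0.51,0],"angular":[0,0,-0.4],"grip":1},
  {"travel":[0.08,-0.63,0],"angular":[0,0,-0.459],"grip":1},
  {"travel":[0.1,-0.76,0],"angular":[0,0,-0.459],"grip":1},
  {"travel":[0.1,-0.88,0],"angular":[0,0,-0.459],"grip":1},
  {"travel":[0.1,-0.99,0],"angular":[0,0,-0.459],"grip":1},
], grip_force=60)

```text
time: 23.92
ee_pos: [0.4882, -0.259, 0.2496]
tcp_rot: [-180.0, 0.1, 41.5]
wrist_force: [0.7, 0.6, -0.4]
opening: 0.0854
grasp_force: 0.0
```

Request:
carry_out([
  {"travel":[0.005,-0.12,0],"angular":[0,0,0],"grip":1},
  {"travel":[0.005,-0.22,0],"angular":[0,0,0],"grip":1},
  {"travel":[0.005,-0.31,-0.08],"angular":[0,0,0],"grip":1},
  {"travel":[0.005,-0.31,-0.2],"angular":[0,0,0],"grip":1},
  {"travel":[0.005,-0.31,-0.32],"angular":[0,0,0],"grip":1},
  {"travel":[0.005,-0.31,-0.4],"angular":[0,0,0],"grip":1},
  {"travel":[0.005,-0.31,-0.4],"angular":[0,0,0],"grip":1},
  {"travel":[0.005,-0.31,-0.4],"angular":[0,0,0],"grip":1},
])

```text
time: 24.58
ee_pos: [0.4893, -0.3495, 0.1294]
tcp_rot: [-179.9, 0.1, 41.5]
wrist_force: [0.6, 0.6, 0.7]
opening: 0.0852
grasp_force: 0.0
```

Run:
```python
from h import *
c,o=wrist(); print(o["ee_pos"],o["tcp_rot"],o["q"])
pickle.dump(c,open("w2.pkl","wb"))
crop(c["frame"],0,0,640,480,1.2,"pics/w2.png")
t=np.radians(41.5); X=np.array([np.cos(t),np.sin(t),0])
for P in ([.489,-.352,.037],[.489,-.352,.037]-.07*X,[.489,-.352,.041]+.07*X): print(proj("",P,c)*1.2)
```

```text
[ 0.48928166 -0.34950541  0.12936393] [-1.79860347e+02  9.97355155e-02  4.15142237e+01] [-3.55091157e+01  1.13887548e+01  4.74492323e+00  8.35146515e+01
 -6.58283704e-02  1.02976873e+02]
[[383.35408436 300.55211714]]
[[383.15559612 413.27579484]]
[[383.59430831 167.78997049]]
```

View pics/w2.png

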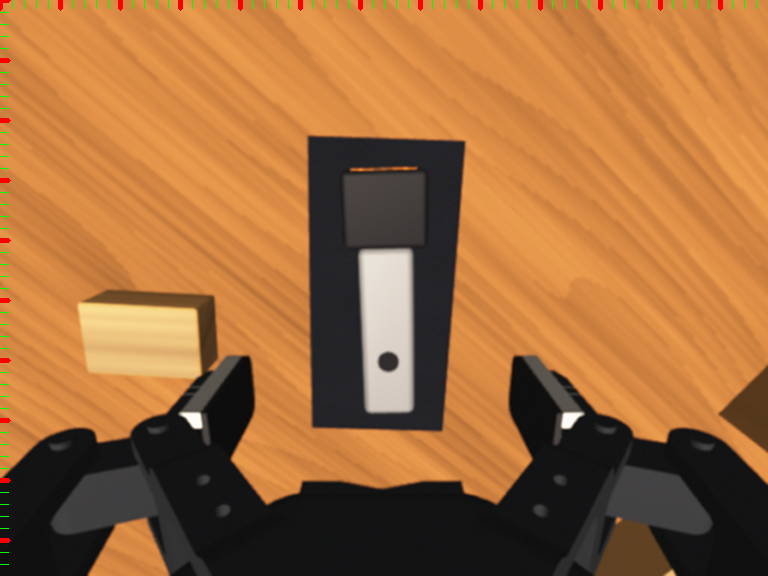

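Run:
```python
from h import *
np.set_printoptions(precision=4,suppress=True)
c=pickle.load(open("w2.pkl","rb"))
g=lambda p,z:onz("",np.array(p)/1.2,z,c)
A,B=g((386,248),.037),g((389.3,411),.037); a=A-B; print("grip",A,B,np.linalg.norm(a),np.degrees(np.arctan2(a[1],a[0])))
C=g((385,172),.041); a=C-B; print("front",C,np.linalg.norm(a),np.degrees(np.arctan2(a[1],a[0])),"mid",(B+C)/2)
M=np.array([g(p,.003) for p in [(308,136),(465,141),(443,430),(312,427)]]); print("mat",M.mean(0),np.linalg.norm(np.roll(M,1,0)-M,axis=1)); a=M[0]+M[1]-M[2]-M[3]; print(np.degrees(np.arctan2(a[1],a[0])))
```

```text
grip [ 0.5117 -0.3337  0.037 ] [ 0.4401 -0.4001  0.037 ] 0.09755440440720985 42.83828292575826
front [ 0.5404 -0.3075  0.041 ] 0.13653186755628047 42.72920611207748 mid [ 0.4903 -0.3538  0.039 ]
mat [ 0.4818 -0.3571  0.003 ] [0.1898 0.0895 0.1893 0.0904]
39.824515981658756
```

The mat centre is at (0.481,-0.3565) with yaw 39.9. The scanner's middle is at (0.490,-0.3535) with yaw 42.8. I'll grasp it.

Request:
carry_out([
  {"travel":[0.002,-0.004,-0.1],"angular":[0,0,0.045],"grip":1},
  {"travel":[0.002,-0.004,-0.2],"angular":[0,0,0.045],"grip":1},
  {"travel":[0.002,-0.004,-0.3],"angular":[0,0,0.045],"grip":1},
  {"travel":[0.002,-0.004,-0.35],"angular":[0,0,0.045],"grip":1},
  {"travel":[0.002,-0.004,-0.364],"angular":[0,0,0.045],"grip":1},
  {"travel":[0.002,-0.004,-0.364],"angular":[0,0,0.045],"grip":1},
  {"travel":[0.002,-0.004,-0.364],"angular":[0,0,0.045],"grip":-0.3},
  {"travel":[0.002,-0.004,-0.364],"angular":[0,0,0.045],"grip":-0.6},
])

```text
time: 25.3
ee_pos: [0.4915, -0.3523, 0.0236]
tcp_rot: [179.8, 0.0, 42.8]
wrist_force: [0.1, 0.3, 0.7]
opening: 0.0637
grasp_force: 0.0
```

Request:
carry_out([
  {"travel":[0,0,0],"angular":[0,0,0],"grip":-1},
  {"travel":[0,0,0],"angular":[0,0,0],"grip":-1},
  {"travel":[0,0,0],"angular":[0,0,0],"grip":-1},
  {"travel":[0,0,0],"angular":[0,0,0],"grip":-1},
  {"travel":[0,0,0],"angular":[0,0,0],"grip":-1},
  {"travel":[0,0,0],"angular":[0,0,0],"grip":-1},
])

```text
time: 25.8
ee_pos: [0.4907, -0.3519, 0.0221]
tcp_rot: [179.9, 0.1, 42.8]
wrist_force: [-0.5, 1.2, 5.7]
opening: 0.0289
grasp_force: 61.4
```

Request:
carry_out([
  {"travel":[0,0,0.05],"angular":[0,0,0],"grip":-1},
  {"travel":[0,0,0.13],"angular":[0,0,0],"grip":-1},
  {"travel":[0,0.02,0.24],"angular":[0,0,0],"grip":-1},
  {"travel":[0.02,0.08,0.36],"angular":[0,0,0.1],"grip":-1},
  {"travel":[0.05,0.16,0.46],"angular":[0,0,0.3],"grip":-1},
  {"travel":[0.08,0.24,0.56],"angular":[0,0,0.5],"grip":-1},
  {"travel":[0.11,0.32,0.66],"angular":[0,0,0.7],"grip":-1},
  {"travel":[0.14,0.4,0.76],"angular":[0,0,0.9],"grip":-1},
], grip_force=90)

```text
time: 26.47
ee_pos: [0.532, -0.2303, 0.2503]
tcp_rot: [-180.0, 0.1, 68.8]
wrist_force: [-0.8, -0.9, -2.5]
opening: 0.0284
grasp_force: 89.7
```

Request:
carry_out([
  {"travel":[0.02,0.1,0.05],"angular":[0,0,0.2],"grip":-1},
  {"travel":[0.05,0.2,0.1],"angular":[0,0,0.4],"grip":-1},
  {"travel":[0.08,0.3,0.15],"angular":[0,0,0.6],"grip":-1},
  {"travel":[0.11,0.4,0.2],"angular":[0,0,0.8],"grip":-1},
  {"travel":[0.14,0.5,0.2],"angular":[0,0,1],"grip":-1},
  {"travel":[0.17,0.6,0.2],"angular":[0,0,1],"grip":-1},
  {"travel":[0.2,0.7,0.2],"angular":[0,0,1],"grip":-1},
  {"travel":[0.22,0.78,0.2],"angular":[0,0,1],"grip":-1},
])

```text
time: 27.13
ee_pos: [0.5985, 0.0047, 0.3086]
tcp_rot: [-180.0, 0.1, 97.3]
wrist_force: [-0.5, -0.9, -2.5]
opening: 0.0288
grasp_force: 89.8
```

Request:
carry_out([
  {"travel":[0.0,0.02,0],"angular":[0,0,0.2],"grip":-1},
  {"travel":[0,0.04,0],"angular":[0,0,0.4],"grip":-1},
  {"travel":[0,0.06,0],"angular":[0,0,0.6],"grip":-1},
  {"travel":[0,0.08,0],"angular":[0,0,0.8],"grip":-1},
  {"travel":[0,0.1,0],"angular":[0,0,0.935],"grip":-1},
  {"travel":[0,0.12,0],"angular":[0,0,0.935],"grip":-1},
])

```text
time: 27.63
ee_pos: [0.5981, 0.0389, 0.3086]
tcp_rot: [-180.0, 0.1, 124.2]
wrist_force: [-0.3, -0.5, -1.5]
opening: 0.0283
grasp_force: 89.7
```

Request:
carry_out([
  {"travel":[0.02,0,0],"angular":[0,0,0.2],"grip":-1},
  {"travel":[0.04,0,0],"angular":[0,0,0.4],"grip":-1},
  {"travel":[0.06,0,0],"angular":[0,0,0.6],"grip":-1},
  {"travel":[0.08,0,0],"angular":[0,0,0.8],"grip":-1},
  {"travel":[0.1,0,0],"angular":[0,0,0.935],"grip":-1},
  {"travel":[0.1,0,0],"angular":[0,0,0.935],"grip":-1},
  {"travel":[0.1,0,0],"angular":[0,0,0.935],"grip":-1},
])

```text
time: 28.22
ee_pos: [0.6281, 0.0386, 0.3084]
tcp_rot: [-180.0, 0.0, 150.6]
wrist_force: [0.3, -0.3, -2.0]
opening: 0.0286
grasp_force: 89.7
```

Request:
carry_out([
  {"travel":[0,0,0],"angular":[-0.09,-0.16,0],"grip":-1},
  {"travel":[0,0,0],"angular":[-0.18,-0.32,0],"grip":-1},
  {"travel":[0,0,0],"angular":[-0.27,-0.48,0],"grip":-1},
  {"travel":[0,0,0],"angular":[-0.36,-0.64,0],"grip":-1},
  {"travel":[0,0,0],"angular":[-0.441,-0.793,0],"grip":-1},
  {"travel":[0,0,0],"angular":[-0.441,-0.793,0],"grip":-1},
  {"travel":[0,0,0],"angular":[-0.441,-0.793,0],"grip":-1},
  {"travel":[0,0,0],"angular":[-0.441,-0.793,0],"grip":-1},
])

```text
time: 28.88
ee_pos: [0.6281, 0.0386, 0.3099]
tcp_rot: [179.8, 26.0, 150.7]
wrist_force: [1.0, -0.9, -1.1]
opening: 0.0282
grasp_force: 89.8
```

Run:
```python
from workcell import monitor
o=monitor.get_obs(); print(o["q"],o["ee_pos"],o["tcp_rot"])
```

```text
[ 10.48398387  -3.66603202   4.78115731  77.80786827 -16.17006942
  36.8277254 ] [0.62808766 0.03862598 0.30985059] [179.82944921  25.99919286 150.65351425]
```

Request:
carry_out([
  {"travel":[0.09,0.02,-0.03],"angular":[0,0,0],"grip":-1},
  {"travel":[0.18,0.07,-0.07],"angular":[0,0,0],"grip":-1},
  {"travel":[0.27,0.14,-0.12],"angular":[0,0,0],"grip":-1},
  {"travel":[0.34,0.22,-0.19],"angular":[0,0,0],"grip":-1},
  {"travel":[0.369,0.3,-0.27],"angular":[0,0,0],"grip":-1},
  {"travel":[0.369,0.37,-0.36],"angular":[0,0,0],"grip":-1},
  {"travel":[0.369,0.41,-0.44],"angular":[0,0,0],"grip":-1},
  {"travel":[0.369,0.419,-0.5],"angular":[0,0,0],"grip":-1},
])

```text
time: 29.55
ee_pos: [0.7394, 0.1661, 0.155]
tcp_rot: [-180.0, 25.8, 150.8]
wrist_force: [0.1, -0.0, -2.4]
opening: 0.0286
grasp_force: 89.9
```

Request:
carry_out([
  {"travel":[0,0,-0.015],"angular":[0,0,0],"grip":-1},
  {"travel":[0,0,-0.015],"angular":[0,0,0],"grip":-1},
  {"travel":[0,0,-0.015],"angular":[0,0,0],"grip":-1},
  {"travel":[0,0,-0.015],"angular":[0,0,0],"grip":-1},
])

```text
time: 29.88
ee_pos: [0.74, 0.1637, 0.1568]
tcp_rot: [179.8, 26.2, 150.6]
wrist_force: [0.0, -0.3, -0.8]
opening: 0.0286
grasp_force: 89.9
```

Run:
```python
from h import *
from workcell import cams
np.set_printoptions(precision=4,suppress=True)
c,o=wrist(); print(o["ee_pos"],o["tcp_rot"],o["q"])
Rm=R.from_euler("xyz",o["tcp_rot"],degrees=True).as_matrix(); win=o["ee_pos"]+Rm@[.0684,0,-.001]; s=Rm[:,0]
L=np.array([.6224,.2287,.0895]); n=np.array([.7855,-.4370,.4384]); t=(L-win)@n/(s@n); print("dist",t,"hit-L",win+t*s-L,"ang",np.degrees(np.arccos(-s@n)),proj("scene",win),proj("top",win))
a=crop(cams.camera("scene")["frame"],330,230,530,380,3,None); b=crop(c["frame"],0,0,640,480,.3,None)
im=np.zeros((450,800,3),np.uint8); im[:,:600]=a; im[:b.shape[0],600:600+b.shape[1]]=b; 
e=crop(cams.camera("top")["frame"],200,130,300,230,2,None); im[200:400,600:]=e
cv2.imwrite("pics/scan.png",im)
```

```text
[0.74   0.1637 0.1568] [179.7886  26.1645 150.6309] [ 19.2961  14.8527   7.9809  64.9912 -19.1871  45.5254]
dist 0.08189253525256938 hit-L [-0.0003  0.0014  0.0019] ang nan [[359.1892 309.0731]] [[252.0679 166.4942]]<stdin>:6: RuntimeWarning: invalid value encountered in arccos
```

View pics/scan.png

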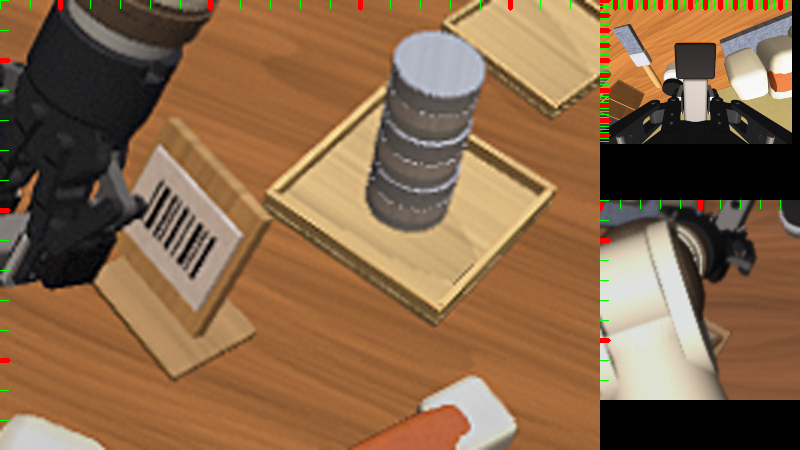

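The scanner is straight in the grip, with its window aimed at the label's middle from about 8 cm. The pile still stands. I'll hold here.

Request:
carry_out([
  {"travel":[0,0,0],"angular":[0,0,0],"grip":-1},
  {"travel":[0,0,0],"angular":[0,0,0],"grip":-1},
  {"travel":[0,0,0],"angular":[0,0,0],"grip":-1},
  {"travel":[0,0,0],"angular":[0,0,0],"grip":-1},
  {"travel":[0,0,0],"angular":[0,0,0],"grip":-1},
  {"travel":[0,0,0],"angular":[0,0,0],"grip":-1},
  {"travel":[0,0,0],"angular":[0,0,0],"grip":-1},
  {"travel":[0,0,0],"angular":[0,0,0],"grip":-1},
])

```text
time: 30.7
ee_pos: [0.7388, 0.1643, 0.1544]
tcp_rot: [179.9, 26.1, 150.8]
wrist_force: [-0.3, -0.1, -1.3]
opening: 0.0286
grasp_force: 89.9
```

Request:
carry_out([
  {"travel":[0,0,0],"angular":[0,0,0],"grip":-1},
  {"travel":[0,0,0],"angular":[0,0,0],"grip":-1},
  {"travel":[0,0,0],"angular":[0,0,0],"grip":-1},
  {"travel":[0,0,0],"angular":[0,0,0],"grip":-1},
  {"travel":[0,0,0],"angular":[0,0,0],"grip":-1},
  {"travel":[0,0,0],"angular":[0,0,0],"grip":-1},
  {"travel":[0,0,0],"angular":[0,0,0],"grip":-1},
  {"travel":[0,0,0],"angular":[0,0,0],"grip":-1},
])

```text
time: 31.37
ee_pos: [0.7388, 0.1642, 0.1544]
tcp_rot: [179.9, 26.1, 150.8]
wrist_force: [1.0, -0.9, -1.2]
opening: 0.0283
grasp_force: 89.9
```

Request:
carry_out([
  {"travel":[0,0,0],"angular":[0,0,0],"grip":-1},
  {"travel":[0,0,0],"angular":[0,0,0],"grip":-1},
  {"travel":[0,0,0],"angular":[0,0,0],"grip":-1},
  {"travel":[0,0,0],"angular":[0,0,0],"grip":-1},
  {"travel":[0,0,0],"angular":[0,0,0],"grip":-1},
  {"travel":[0,0,0],"angular":[0,0,0],"grip":-1},
  {"travel":[0,0,0],"angular":[0,0,0],"grip":-1},
  {"travel":[0,0,0],"angular":[0,0,0],"grip":-1},
])

```text
time: 32.03
ee_pos: [0.7388, 0.1643, 0.1544]
tcp_rot: [179.9, 26.1, 150.8]
wrist_force: [-0.1, 0.1, -1.8]
opening: 0.0285
grasp_force: 89.9
```

Request:
carry_out([
  {"travel":[0,0,0],"angular":[0,0,0],"grip":-1},
  {"travel":[0,0,0],"angular":[0,0,0],"grip":-1},
  {"travel":[0,0,0],"angular":[0,0,0],"grip":-1},
  {"travel":[0,0,0],"angular":[0,0,0],"grip":-1},
  {"travel":[0,0,0],"angular":[0,0,0],"grip":-1},
  {"travel":[0,0,0],"angular":[0,0,0],"grip":-1},
  {"travel":[0,0,0],"angular":[0,0,0],"grip":-1},
  {"travel":[0,0,0],"angular":[0,0,0],"grip":-1},
])

```text
time: 32.7
ee_pos: [0.7388, 0.1643, 0.1544]
tcp_rot: [179.9, 26.1, 150.8]
wrist_force: [-0.1, -0.3, -1.6]
opening: 0.0281
grasp_force: 89.9
```

Run:
```python
from h import *
np.set_printoptions(precision=4,suppress=True)
c,o=wrist(); print(o["time"],o["ee_pos"],o["tcp_rot"],o["opening"],o["grasp_force"])
crop(c["frame"],160,60,480,480,1.3,"pics/hold.png")
Rm=R.from_euler("xyz",o["tcp_rot"],degrees=True).as_matrix()
for p in ([.0684,0,-.02],[.0284,0,-.02],[-.0716,0,-.016]): print((proj("",o["ee_pos"]+Rm@p,c)-[160,60])*1.3)
```

```text
32.7 [0.7388 0.1643 0.1544] [179.9357  26.0668 150.7734] 0.028110718760673403 89.87488746643066
[[202.9967  97.4275]]
[[203.1102 261.9396]]
[[203.4087 549.4121]]
```

View pics/hold.png

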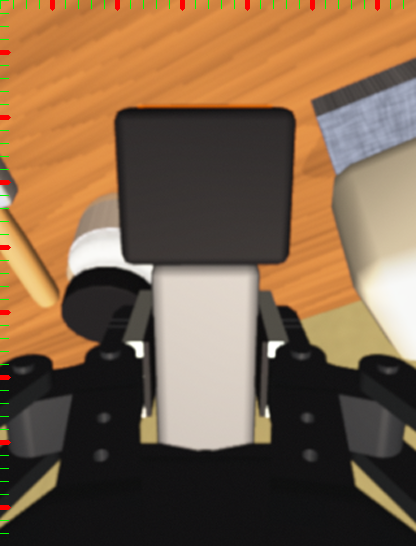

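Held for over 3 s with a steady grip. Now I'll retreat along the same path.

Request:
carry_out([
  {"travel":[0,-0.01,0.07],"angular":[0,0,0],"grip":-1},
  {"travel":[0,-0.05,0.16],"angular":[0,0,0],"grip":-1},
  {"travel":[0,-0.12,0.25],"angular":[0,0,0],"grip":-1},
  {"travel":[-0.03,-0.2,0.33],"angular":[0,0,0],"grip":-1},
  {"travel":[-0.1,-0.28,0.4],"angular":[0,0,0],"grip":-1},
  {"travel":[-0.19,-0.35,0.45],"angular":[0,0,0],"grip":-1},
  {"travel":[-0.28,-0.4,0.49],"angular":[0,0,0],"grip":-1},
  {"travel":[-0.369,-0.419,0.52],"angular":[0,0,0],"grip":-1},
])

```text
time: 33.42
ee_pos: [0.627, 0.0366, 0.3121]
tcp_rot: [179.9, 26.2, 150.6]
wrist_force: [-0.4, -0.3, -1.0]
opening: 0.0285
grasp_force: 89.9
```

Request:
carry_out([
  {"travel":[0,0,0],"angular":[0.09,0.16,0],"grip":-1},
  {"travel":[0,0,0],"angular":[0.18,0.32,0],"grip":-1},
  {"travel":[0,0,0],"angular":[0.27,0.48,0],"grip":-1},
  {"travel":[0,0,0],"angular":[0.36,0.64,0],"grip":-1},
  {"travel":[0,0,0],"angular":[0.443,0.794,0],"grip":-1},
  {"travel":[0,0,0],"angular":[0.443,0.794,0],"grip":-1},
])

```text
time: 33.92
ee_pos: [0.6301, 0.0375, 0.3064]
tcp_rot: [-179.9, -0.5, 150.7]
wrist_force: [1.3, -1.2, -3.2]
opening: 0.0286
grasp_force: 89.8
```

Request:
carry_out([
  {"travel":[-0.02,-0.05,0],"angular":[0,0,-0.2],"grip":-1},
  {"travel":[-0.04,-0.1,0],"angular":[0,0,-0.4],"grip":-1},
  {"travel":[-0.06,-0.17,0],"angular":[0,0,-0.6],"grip":-1},
  {"travel":[-0.08,-0.24,0],"angular":[0,0,-0.8],"grip":-1},
  {"travel":[-0.1,-0.31,0],"angular":[0,0,-1],"grip":-1},
  {"travel":[-0.1,-0.38,0],"angular":[0,0,-1],"grip":-1},
  {"travel":[-0.1,-0.4,0],"angular":[0,0,-1],"grip":-1},
])

```text
time: 34.5
ee_pos: [0.5976, -0.0837, 0.3113]
tcp_rot: [179.9, 0.3, 122.0]
wrist_force: [-0.6, 0.5, -1.7]
opening: 0.0287
grasp_force: 89.8
```

Request:
carry_out([
  {"travel":[-0.02,-0.08,0],"angular":[0,0,-0.2],"grip":-1},
  {"travel":[-0.06,-0.16,0],"angular":[0,0,-0.4],"grip":-1},
  {"travel":[-0.1,-0.26,0],"angular":[0,0,-0.6],"grip":-1},
  {"travel":[-0.14,-0.36,0],"angular":[0,0,-0.8],"grip":-1},
  {"travel":[-0.18,-0.46,0],"angular":[0,0,-1],"grip":-1},
  {"travel":[-0.22,-0.56,0],"angular":[0,0,-1],"grip":-1},
  {"travel":[-0.25,-0.63,0],"angular":[0,0,-1],"grip":-1},
])

```text
time: 35.08
ee_pos: [0.5222, -0.2721, 0.3108]
tcp_rot: [179.9, 0.2, 93.4]
wrist_force: [1.6, 0.6, -1.2]
opening: 0.0286
grasp_force: 89.8
```

Request:
carry_out([
  {"travel":[-0.03,-0.05,0],"angular":[0,0,-0.2],"grip":-1},
  {"travel":[-0.06,-0.1,0],"angular":[0,0,-0.4],"grip":-1},
  {"travel":[-0.09,-0.15,0],"angular":[0,0,-0.6],"grip":-1},
  {"travel":[-0.11,-0.2,0],"angular":[0,0,-0.8],"grip":-1},
  {"travel":[-0.13,-0.24,0],"angular":[0,0,-1],"grip":-1},
  {"travel":[-0.13,-0.27,0],"angular":[0,0,-1],"grip":-1},
  {"travel":[-0.13,-0.27,0],"angular":[0,0,-1],"grip":-1},
  {"travel":[-0.13,-0.27,0],"angular":[0,0,-1],"grip":-1},
])

```text
time: 35.75
ee_pos: [0.4844, -0.3512, 0.3104]
tcp_rot: [179.9, 0.0, 65.0]
wrist_force: [-0.5, 0.1, -1.5]
opening: 0.0286
grasp_force: 89.8
```

Request:
carry_out([
  {"travel":[-0.009,-0.013,-0.08],"angular":[0,0,-0.2],"grip":-1},
  {"travel":[-0.009,-0.013,-0.18],"angular":[0,0,-0.4],"grip":-1},
  {"travel":[-0.009,-0.013,-0.29],"angular":[0,0,-0.6],"grip":-1},
  {"travel":[-0.009,-0.013,-0.4],"angular":[0,0,-0.8],"grip":-1},
  {"travel":[-0.009,-0.013,-0.51],"angular":[0,0,-0.873],"grip":-1},
  {"travel":[-0.009,-0.013,-0.62],"angular":[0,0,-0.873],"grip":-1},
  {"travel":[-0.009,-0.013,-0.72],"angular":[0,0,-0.873],"grip":-1},
  {"travel":[-0.009,-0.013,-0.8],"angular":[0,0,-0.873],"grip":-1},
])

```text
time: 36.42
ee_pos: [0.4813, -0.3537, 0.0678]
tcp_rot: [-180.0, 0.0, 40.1]
wrist_force: [0.0, -0.6, -1.0]
opening: 0.0288
grasp_force: 89.8
```

Request:
carry_out([
  {"travel":[0,0,-0.03],"angular":[0,0,0],"grip":-1},
  {"travel":[0,0,-0.06],"angular":[0,0,0],"grip":-1},
  {"travel":[0,0,-0.07],"angular":[0,0,0],"grip":-1},
  {"travel":[0,0,-0.07],"angular":[0,0,0],"grip":-1},
  {"travel":[0,0,-0.07],"angular":[0,0,0],"grip":-1},
  {"travel":[0,0,-0.07],"angular":[0,0,0],"grip":-1},
])

```text
time: 36.92
ee_pos: [0.4822, -0.3558, 0.051]
tcp_rot: [179.8, -0.0, 39.8]
wrist_force: [0.3, 0.3, -2.2]
opening: 0.0284
grasp_force: 89.8
```

Run:
```python
from h import *
from workcell import monitor
o=monitor.get_obs(); print(o["ee_pos"],o["tcp_rot"])
c,o=wrist()
crop(c["frame"],160,40,480,480,1.25,"pics/land.png")
```

```text
[ 0.48218673 -0.35583876  0.05099164] [ 1.79830616e+02 -8.03887154e-03  3.98408435e+01]
```

View pics/land.png

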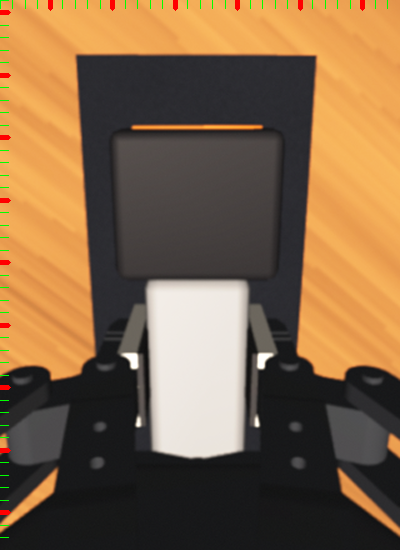

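The scanner is centred and parallel over the mat. I'll lower it.

Request:
carry_out([
  {"travel":[0,0,-0.03],"angular":[0,0,0],"grip":-1},
  {"travel":[0,0,-0.06],"angular":[0,0,0],"grip":-1},
  {"travel":[0,0,-0.078],"angular":[0,0,0],"grip":-1},
  {"travel":[0,0,-0.084],"angular":[0,0,0],"grip":-1},
  {"travel":[0,0,-0.084],"angular":[0,0,0],"grip":-1},
  {"travel":[0,0,-0.084],"angular":[0,0,0],"grip":-1},
  {"travel":[0,0,-0.084],"angular":[0,0,0],"grip":-1},
])

```text
time: 37.55
ee_pos: [0.4816, -0.3555, 0.0244]
tcp_rot: [179.9, 0.0, 39.8]
wrist_force: [0.3, 0.8, -1.6]
opening: 0.0282
grasp_force: 89.8
```

Request:
carry_out([
  {"travel":[0,0,-0.003],"angular":[0,0,0],"grip":-1},
  {"travel":[0,0,-0.005],"angular":[0,0,0],"grip":-1},
  {"travel":[0,0,-0.005],"angular":[0,0,0],"grip":-1},
  {"travel":[0,0,-0.005],"angular":[0,0,0],"grip":-1},
])

```text
time: 37.88
ee_pos: [0.4815, -0.3553, 0.0227]
tcp_rot: [180.0, 0.0, 39.8]
wrist_force: [-0.1, 0.8, -2.6]
opening: 0.0288
grasp_force: 89.8
```

Request:
carry_out([
  {"travel":[0,0,-0.003],"angular":[0,0,0],"grip":-1},
  {"travel":[0,0,-0.005],"angular":[0,0,0],"grip":-1},
  {"travel":[0,0,-0.005],"angular":[0,0,0],"grip":-1},
  {"travel":[0,0,-0.005],"angular":[0,0,0],"grip":-1},
])

```text
time: 38.22
ee_pos: [0.4815, -0.3554, 0.0222]
tcp_rot: [179.9, 0.0, 39.8]
wrist_force: [-2.7, 1.9, 6.0]
opening: 0.0283
grasp_force: 90.8
```

Contact. I'll release, rise, and swing clear.

Request:
carry_out([
  {"travel":[0,0,0.002],"angular":[0,0,0],"grip":-0.3},
  {"travel":[0,0,0.002],"angular":[0,0,0],"grip":0.4},
  {"travel":[0,0,0.002],"angular":[0,0,0],"grip":1},
  {"travel":[0,0,0.002],"angular":[0,0,0],"grip":1},
  {"travel":[0,0,0.002],"angular":[0,0,0],"grip":1},
  {"travel":[0,0,0.002],"angular":[0,0,0],"grip":1},
  {"travel":[0,0,0.05],"angular":[0,0,0],"grip":1},
  {"travel":[0,0,0.15],"angular":[0,0,0],"grip":1},
])

```text
time: 38.88
ee_pos: [0.4796, -0.354, 0.0628]
tcp_rot: [-179.7, 0.1, 39.8]
wrist_force: [1.6, -0.4, -0.6]
opening: 0.0855
grasp_force: 0.0
```

Request:
carry_out([
  {"travel":[0,0,0.12],"angular":[0,0,0],"grip":1},
  {"travel":[0,0,0.24],"angular":[0,0,0],"grip":1},
  {"travel":[0,0,0.36],"angular":[0,0,0],"grip":1},
  {"travel":[0,0,0.48],"angular":[0,0,0],"grip":1},
  {"travel":[-0.1,0,0.6],"angular":[0,0,0],"grip":1},
  {"travel":[-0.2,0,0.65],"angular":[0,0,0],"grip":1},
  {"travel":[-0.3,0,0.65],"angular":[0,0,0],"grip":1},
  {"travel":[-0.4,0,0.65],"angular":[0,0,0],"grip":1},
])

```text
time: 39.55
ee_pos: [0.3607, -0.3555, 0.2628]
tcp_rot: [179.8, 0.0, 39.9]
wrist_force: [-0.6, -0.5, -0.6]
opening: 0.0855
grasp_force: 0.0
```

Run:
```python
from h import *
from workcell import cams,monitor
np.set_printoptions(precision=4,suppress=True)
f=cams.camera("scene")["frame"]; crop(f,150,140,550,370,2,"pics/fin.png")
g=cams.camera("top")["frame"]; print(monitor.get_obs()["ee_pos"])
```

```text
[ 0.3586 -0.3554  0.2626]
```

View pics/fin.png

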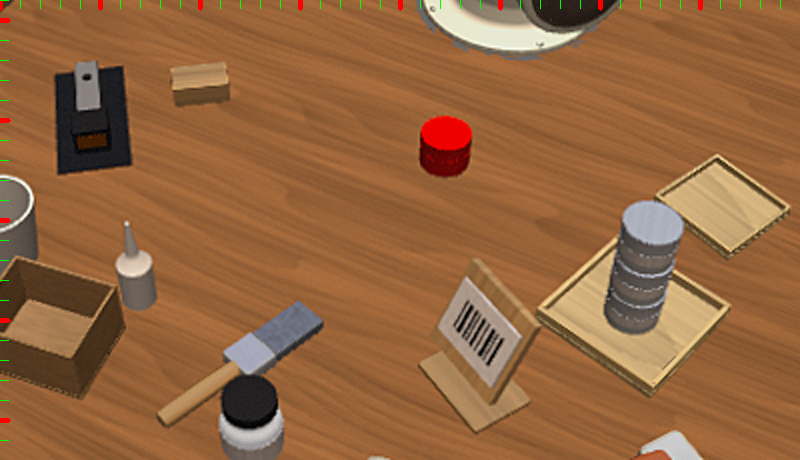

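The final view shows the pile of three upright in the larger tray, the scanner flat on the middle of its mat at crop (90,105), and the other things where they stood. I'll hand it in.

Request:
carry_out([
  {"travel":[0,0,0],"angular":[0,0,0],"grip":1},
  {"travel":[0,0,0],"angular":[0,0,0],"grip":1},
  {"travel":[0,0,0],"angular":[0,0,0],"grip":1},
  {"travel":[0,0,0],"angular":[0,0,0],"grip":1},
])

```text
time: 39.98
ee_pos: [0.3622, -0.3553, 0.2607]
tcp_rot: [-180.0, 0.0, 39.9]
wrist_force: [-0.3, 0.1, -0.6]
opening: 0.0854
grasp_force: 0.0
```

```bash
python3 -c "
from workcell import ticket; print(ticket.job_done())"
```

```text
the job is handed in; nothing more can be done
None
```

I stacked the three tins heavy, middling, light in the larger tray, held the scanner about 8 cm from the label's middle for over 2 s, laid it back on the middle of its mat, and handed the job in at 40 s; no verdict was returned.

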